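# Check-load a balancing sensor with its bayonet cap

## Task

Run the sensor check: with the check cap still off, press the readout's green, then blue, then white key, one at a time, and never the red one. Then take the cap by its bar, lower its lugs through the collar's two slots until it sits fully home, and turn it clockwise (seen from above) against its spring to the yellow bands, halfway to the lock, never on to the lock click at the red marks. Finish while still gripping the cap and holding it at the yellow, as it springs back if let go, and leave the other things on the counter where they are.

Things in the scene. Friction and masses are not known exactly. Their poses are not given: they have to be found in the camera images.
- readout: grey balancing readout, fixed box 130 (x) x 190 (y) x 40 mm; origin under its centre, front to its -x. Display hood up to 90 mm high at local x +15 to +70 mm. Row of four round spring keys at local x -34 mm: green y +63 (wakes it), blue y +21 (selects the sensor check), white y -21 (zeroes the unloaded sensor), red y -63 mm (aborts)
- key_green_top (a point): centre of the top of the green key when up, 62 mm above the counter; the key is 22 mm across, stands 10 mm out of a black 38 mm housing and is pressed straight down 6 mm (about 1.5 N at first, 5 N fully down); it springs back
- key_blue_top (a point): the same for the blue key
- key_white_top (a point): the same for the white key
- key_red_top (a point): the same for the red key, which must not be pressed
- key_green (a joint): how far the green key is down: 0 up, 0.006 m fully down; it counts as pressed beyond 0.0045
- key_blue (a joint): the same for the blue key
- key_white (a joint): the same for the white key
- key_red (a joint): the same for the red key
- cap: loose check cap, about 260 g, standing on its spigot; origin at the centre of the spigot's underside, z up, x along grip bar and lugs. Spigot 44 mm diameter, z 0 to 22 mm, foot chamfered 4 mm; two equal lugs at +x and -x, 10 mm wide, out to radius 29 mm, z 2 to 8 mm; blue head 72 mm diameter, z 22 to 32 mm. Same when turned half round
- cap_grip (a point): point in the cap's aluminium grip bar, on the cap's axis, 50 mm above the cap's origin: pinch the bar here across its 14 mm thickness (cap's y). The bar is 66 mm long (cap's x), z 31 to 60 mm; white pointers at both ends of it, on the rim of the head
- sensor: fixed sensor bay: green base 150 (x) x 160 (y) x 16 mm, origin under its centre, z up; steel cheeks 52 mm high at y +-78 and x +73 mm; dust flap already thrown back level at 52 mm height, local x 80 to 235 mm. In the middle the upright bayonet collar; the dark dial ring round it is 116 mm across, 40 mm high
- collar_mouth (a point): centre of the collar's mouth, 48 mm above the counter. Collar 80 mm outside, bore 48 mm diameter; two slots at the sensor's +x and -x, 14 mm wide, out to radius 32 mm, through a 12 mm thick flange; lugs drop through into pockets of the preload ring. Fully home the cap's head rests on the collar and its origin is 26 mm above the counter, cap's x along sensor's x (either way round)
- preload_ring (a joint): turn of the preload ring in the collar, rad, clockwise from above: 0 at rest with its pockets under the slots, 0.785 halfway, clicks over at 1.4, about 1.5 locked. Lugs have 1.5 mm play each way in the pockets, so the cap leads it by about 0.06 rad. Its return spring takes about 0.05 Nm at first, 0.17 Nm halfway; lock balls resist from about 1.0 rad (some 0.4 Nm more)
- gland_follower: bystander: bronze gland follower lying flat, 108 x 68 x 30 mm, origin under its centre
- calipers: bystander: stainless calipers lying flat, 230 mm long, 12 mm thick; origin under the middle of the beam, x along it
- feeler_gauge: bystander: folded steel feeler gauge set, 100 x 20 x 17 mm, origin under its centre
- lead_slug: bystander: grey square lead slug, 32 x 32 x 22 mm, origin under its centre
- check_mark (a point): centre of the yellow band on the dial ring, 49 mm from the axis, 45 degrees clockwise (from above) of the +x slot, reaching 9 degrees either way; a second one lies opposite. White lines mark the slots, red marks the lock at 90 degrees. The cap's pointers must end in the yellow bands
Things that resemble listed ones, but are neither listed nor needed, are in the scene too. What is meant by the cap is not orange, and is the larger of those in its own colour. Several things look just like the readout: the one meant starts farthest from the robot's base.

How it is judged:
By the outcome, as a careful person would: the job done as asked, in the order asked, and still so for the second after the job is handed in, while the arm keeps its last pose, push and grip.
It also fails if it takes over 72 s, if anything falls off the work surface, if the arm or the gripper's body presses on something with over 40 N, if the wrist force passes 120 N, or if a joint passes its speed limit or range.

## Robot

A 6-joint arm with a two-finger parallel gripper is mounted at the origin on the work surface. World frame = base frame: x ahead of the robot, y to its left, z up, the work surface at z = 0. Lengths are in m, angles in degrees, forces in N, time in s.
With the tool pointing down it reaches from about 0.3 to 0.75 m from the base axis. Payload 8.5 kg.
Tool frame: the origin (TCP) lies on the centre line of the jaws, within the pads' length; the fingertips stand 17 mm ahead of it and the grasp point (between the pads) lies 2 mm behind it (nose_length is the distance from the TCP to the fingertips, in m); z points along the fingers, x is the direction in which the jaws open and shut, and the axes are right-handed (so a half turn about z gives the same grasp; the last joint's range is limited). The gripper opens to 85 mm and grips with 20 to 120 N. Pads are 22 mm wide; open, the fingers measure 114 mm over their backs; the gripper's body (76 mm by 85 mm) begins 54 mm behind the grasp point. The pads swing forward as they close: fully open they stand 13 mm farther back than shut.
Start: joints at [-84.872, 21.807, 74.336, -0, 83.858, -12.336], TCP at [0.165, -0.525, 0.248] pointing down, gripper open.
Joint ranges: [-178.18, 178.18], [-50.72, 133.34], [12.68, 142.11], [-81.47, 261.47], [9.98, 163.14], [-165.26, 165.26]. Speed limits (degrees/s): [136.94, 136.94, 180, 180, 180, 180].

## Interface

Orientations are given as a 3x3 rotation matrix whose columns are the frame's x, y, z axes.
In Python, from bench import * gives the robot as it stands. The module is installed in compiled form; this text tells all that it offers.
- The arm moves only by the tool carry_out, never from a script. Its argument "moves" is a list of rows, each an object with "gripper": the finger opening in cm, from 0 to 8.54; "slide": the shift along the tool's x, y, z in cm, a list of three; "rotation": the turn, a rotation vector about the tool's x, y, z in units of 5 degrees (1.0 is 5 degrees), a list of three. In form: [{"gripper": gripper, "slide": [x, y, z], "rotation": [wx, wy, wz]}, ...]. A call has 1 to 5 rows; each row shifts and turns the pose as measured when the row begins, along the tool's axes as they then stand; what a row does not reach is not made up. A row lasts 1/12 s, in which the tool goes at most 41.7 mm and 7.16 degrees, less where a joint would pass 70% of its speed; a pose out of reach is approached as far as the arm can. A call with a gripper value outside its range is refused whole. The fingers move at their own pace and stop on an object; "force" is the grip in N (left out, the last holds). Time passes only in rows, so rows that do not move let the fingers close. It gives the time, the measured TCP pose, the force and the opening at its end, in the units of the state.
- state(): the state, without advancing time (a new reading comes with each control period).
- capture(name): name is "scene" or "top" or "wrist"; returns a dict with "image" (384x512x3 uint8, red, green, blue), "fx", "fy", "cx", "cy" (pixels), "R" (3x3) and "t" (3): a world point X has camera coordinates R X + t. Camera axes: x right, y down, z forward; pixel columns grow to the right and rows downward; lengths in m; the calibration is good to about 2 mm. A picture is of the moment at which its call begins. There is no depth.
- sign_off(): hands the job in, once; it reports no verdict.
Trained networks look in a picture, given as the dict that the camera call returned (one of the last four; its "shot" number tells which), for a name from the list of things; names that differ only in an ending like _2 or _b are one class to them, and where a whole thing is asked for, a point or a joint stands for the part that bears it (a point fixed in the world has none). Each returns a list of dicts, best first, with "score" (0 to 1); they miss things now and then, are a little off and sometimes report something else, mostly with a low value. They report only what shows in the picture. A call takes as long as a camera call. They do not tell look-alikes from the thing itself.
- spot_in(picture, target): "at" ([x, y, z] in m, in world coordinates, good to about 4 mm: the middle of the surface that is visible of it).
- tip_of(picture, target): "at" ([x, y, z] in m, in world coordinates, good to about 4 mm: a listed point, or the origin of a listed thing).
The state is a dict: "clock": time; "joint_pos": joint angles; "qd": joint speeds; "joint_torque": joint torques, N m; "tool_pos": TCP position; "tool_rot": TCP orientation; "ft_force": force on the tool from outside, world axes, zero at the start; "ft_torque": the same for the moment, N m; "opening": opening from 0.0 (shut) to 1.0 (fully open).
Only numpy, scipy, OpenCV 4.12 (cv2) and the standard library are available. Lean on these libraries where they do the work, as an engineer would, in place of code of your own. Each camera call takes 0.05 s, during which the arm holds its last target.

## Working session

There is one attempt and no reset: what is moved stays moved. The work goes in short steps, Python scripts to look and compute and a tool call to move; the robot and the scene stay as the last step left them, time stands still between calls to the robot, and variables do not carry over. Pictures are saved under pics/ and viewed, and the job is handed in when it is done.

Besides the shell and the picture viewer there is one more tool, called after "Request:" by a JSON object that holds its "op" and its "data", one argument or row to a line. carry_out: Moves the arm, as the interface text tells. Its arguments: {"type":"object","properties":{"moves":{"type":"array","items":{"type":"object","properties":{"gripper":{"type":"number"},"slide":{"type":"array","items":{"type":"number"}},"rotation":{"type":"array","items":{"type":"number"}}}}},"force":{"type":"number"}},"required":["moves"]}

```bash
mkdir -p pics; cat > h.py <<'E'
from bench import *
import numpy as np, cv2
def save(p,n): cv2.imwrite('pics/'+n,cv2.cvtColor(p['image'],cv2.COLOR_RGB2BGR))
def proj(p,X):
    c=np.array(p['R'])@np.array(X)+np.array(p['t']); return np.array([p['fx']*c[0]/c[2]+p['cx'],p['fy']*c[1]/c[2]+p['cy']])
def back(p,u,v,z):
    R=np.array(p['R']);t=np.array(p['t']);d=R.T@np.array([(u-p['cx'])/p['fx'],(v-p['cy'])/p['fy'],1.]);o=-R.T@t
    return o+d*(z-o[2])/d[2]
E
python3 - <<'E'
from h import *
np.set_printoptions(precision=4,suppress=True)
s=state();print(s)
for n in('scene','top'):
    p=capture(n);save(p,n+'1.png')
    for t in ['readout','key_green_top','key_blue_top','key_white_top','key_red_top','cap','cap_grip','sensor','collar_mouth','check_mark']:
        for r in tip_of(p,t): print(n,t,np.round(r['at'],4),round(r['score'],2),proj(p,r['at']).round())
E
```

```text
{'clock': 0.0, 'joint_pos': array([-84.8721,  21.8399,  74.3846,  -0.0001,  83.8587, -12.3356]), 'qd': array([-0.0046,  0.021 ,  0.0158,  0.0978, -0.0084, -0.0807]), 'joint_torque': array([  0.0008, -44.847 , -23.1273,  -0.0002,   0.0048,   0.0001]), 'tool_pos': array([ 0.165 , -0.5244,  0.2477]), 'tool_rot': array([[ 0.3001, -0.9539, -0.0001],
       [-0.9539, -0.3001,  0.0014],
       [-0.0014, -0.0003, -1.    ]]), 'ft_force': array([0.0867, 0.5576, 0.5331]), 'ft_torque': array([-0.0394, -0.0259, -0.0087]), 'opening': 1.0059850809485444}
scene readout [ 0.5429  0.3175 -0.0013] 0.85 [301. 272.]
scene readout [ 0.2979  0.3544 -0.0005] 0.82 [377. 244.]
scene key_green_top [ 0.5849 -0.2951 -0.0023] 0.65 [190. 157.]
scene key_green_top [0.5158 0.3862 0.0628] 0.46 [326. 270.]
scene key_green_top [0.2746 0.4181 0.0571] 0.39 [402. 242.]
scene key_green_top [0.5427 0.3189 0.001 ] 0.24 [301. 271.]
scene key_blue_top [0.5116 0.3445 0.0642] 0.5 [317. 259.]
scene key_blue_top [0.2652 0.3799 0.0623] 0.39 [395. 231.]
scene key_white_top [0.51   0.3041 0.0597] 0.53 [309. 250.]
scene key_white_top 
[... 1306 characters left out ...]
p [0.2667 0.335  0.0653] 0.64 [141. 284.]
top key_white_top [0.5083 0.3007 0.0623] 0.62 [158. 189.]
top key_red_top [0.2639 0.2898 0.064 ] 0.51 [159. 286.]
top key_red_top [0.5081 0.2567 0.0611] 0.45 [176. 190.]
top cap [ 0.3481 -0.2862 -0.0007] 0.96 [382. 255.]
top cap [ 0.4614 -0.3842 -0.0014] 0.71 [420. 213.]
top cap [ 0.4741 -0.2695  0.0031] 0.66 [377. 207.]
top cap_grip [ 0.4618 -0.3848  0.0384] 0.72 [426. 213.]
top cap_grip [ 0.475  -0.2676  0.0495] 0.63 [381. 207.]
top cap_grip [ 0.344  -0.2842  0.049 ] 0.63 [388. 259.]
top sensor [ 0.5419  0.0112 -0.0005] 0.73 [272. 180.]
top collar_mouth [0.5383 0.0133 0.0448] 0.8 [271. 180.]
top check_mark [ 0.5801 -0.0178  0.0369] 0.65 [283. 165.]
```

View pics/scene1.png

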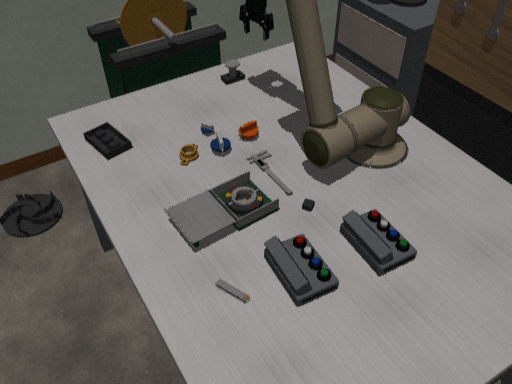

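View pics/top1.png

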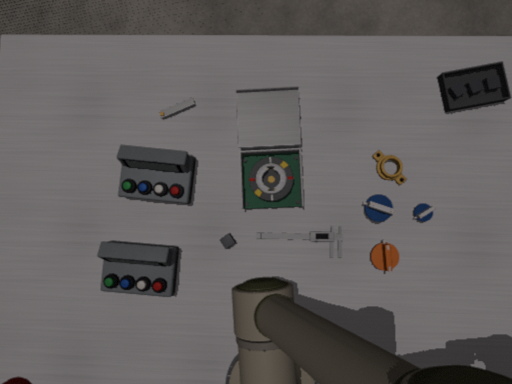

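Caps in view: the large blue one at scene (220,146) / top (378,208), a small blue one at (208,130) / (424,213), and an orange one at (249,131) / (385,257). I choose the large blue. Readouts: the far one is at top (157,175), about 0.63 m away, and the near one at (139,268), about 0.46 m. I choose the far one. Next, close crops and a wrist view.

```bash
cat >> h.py <<'E'
from scipy.spatial.transform import Rotation as Ro
def yawR(y):
    a=np.radians(y); x=np.array([np.cos(a),np.sin(a),0]); z=np.array([0,0,-1.]); return np.c_[x,np.cross(z,x),z]
def plan(pos,yaw):
    s=state();R=np.array(s['tool_rot']);d=R.T@(np.array(pos)-s['tool_pos'])*100
    r=Ro.from_matrix(R.T@yawR(yaw)).as_rotvec(degrees=True)/5
    print('slide cm',d.round(2),'norm',np.linalg.norm(d).round(2),'rot u',r.round(2)); 
E
python3 - <<'E'
from h import *
p=capture('wrist');save(p,'w1.png'); print(p['R'],p['t'],p['fx'])
print('cam pos',-np.array(p['R']).T@p['t'])
p=capture('top'); im=p['image']
c=cv2.resize(im[130:300,360:450],None,fx=5,fy=5,interpolation=cv2.INTER_CUBIC)[:600]
d=cv2.resize(im[135:215,105:205],None,fx=4,fy=4,interpolation=cv2.INTER_CUBIC)
o=np.zeros((600,800,3),np.uint8);o[:c.shape[0],:390]=c[:,:390];o[:320,400:800]=d
cv2.imwrite('pics/crop1.png',o[:,:,::-1])
plan([0.42,-0.29,0.30],-72.5)
E
```

```text
[[ 2.99380522e-01 -9.54133697e-01  4.37843905e-04]
 [-9.13115103e-01 -2.86376867e-01  2.90188039e-01]
 [-2.76752798e-01 -8.72764484e-02 -9.56969545e-01]] [-0.55150693 -0.0367087   0.37935599] 273.7112314768537
cam pos [ 0.236579   -0.50361502  0.37392603]
slide cm [-14.73 -31.36  -5.17] norm 35.03 rot u [-0.    0.   -0.01]
```

View pics/crop1.png

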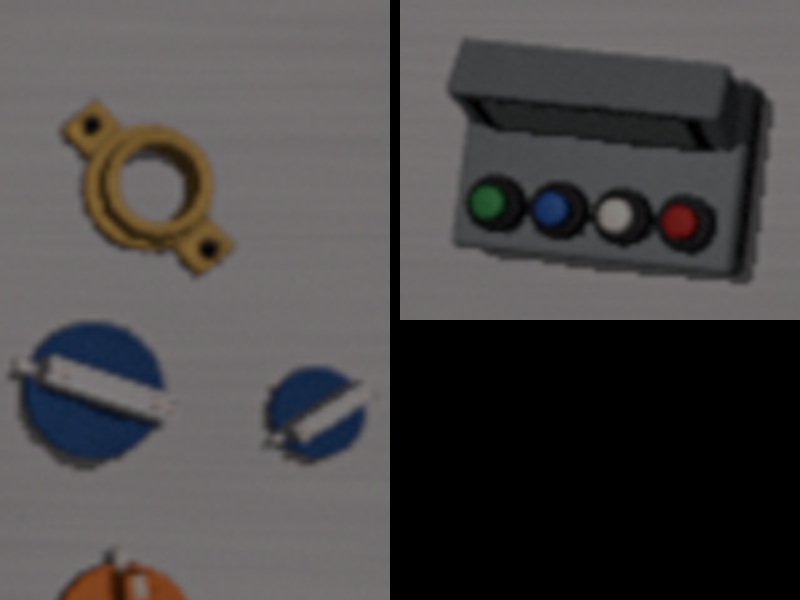

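View pics/w1.png

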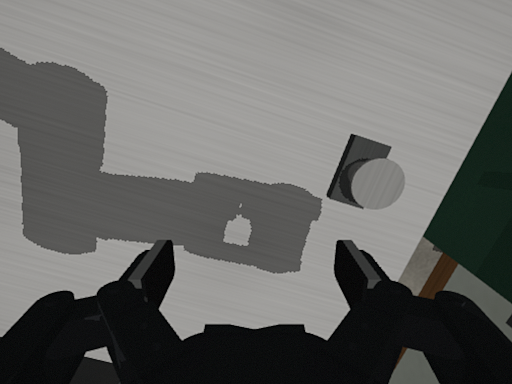

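The crop shows the large blue cap at top (378,208), bigger than the small blue one at (424,213). The far readout's keys read green, blue, white, red from left to right. I'm moving over there, closing the gripper for pressing and looking with the wrist camera on the way.

Request:
{"op": "carry_out", "data": {
  "moves": [
    {"gripper": 8.5,"slide": [-1.6,-3.5,-0.6],"rotation": [0,0,0]},
    {"gripper": 8.5,"slide": [-1.6,-3.5,-0.6],"rotation": [0,0,0]},
    {"gripper": 8.5,"slide": [-1.6,-3.5,-0.6],"rotation": [0,0,0]},
    {"gripper": 8.5,"slide": [-1.6,-3.5,-0.6],"rotation": [0,0,0]},
    {"gripper": 8.5,"slide": [-1.6,-3.5,-0.6],"rotation": [0,0,0]}
  ]
}}

```text
clock: 1.62
tool_pos: [0.308, -0.396, 0.2769]
tool_rot: [[0.289, -0.957, -0.002], [-0.957, -0.289, 0.002], [-0.003, 0.001, -1.0]]
ft_force: [0.5, -1.4, 0.7]
opening: 0.996
```

Request:
{"op": "carry_out", "data": {
  "moves": [
    {"gripper": 8.5,"slide": [-1.6,-3.5,-0.6],"rotation": [0,0,0]},
    {"gripper": 8.5,"slide": [-1.6,-3.5,-0.6],"rotation": [0,0,0]},
    {"gripper": 8.5,"slide": [-1.6,-3.5,-0.6],"rotation": [0,0,0]},
    {"gripper": 8.5,"slide": [0,0,0],"rotation": [0,0,0]},
    {"gripper": 8.5,"slide": [0,0,0],"rotation": [0,0,0]}
  ]
}}

```text
clock: 2.03
tool_pos: [0.4027, -0.31, 0.2979]
tool_rot: [[0.296, -0.955, 0.002], [-0.955, -0.296, 0.0], [0.0, -0.002, -1.0]]
ft_force: [-0.5, -0.2, -0.1]
opening: 0.995
```

```bash
python3 - <<'E'
from h import *
np.set_printoptions(precision=4,suppress=True)
p=capture('wrist');save(p,'w2.png')
s=state();print(s['clock'],s['tool_pos'],s['joint_pos'],s['ft_force'])
for t in ['cap','cap_grip','sensor','collar_mouth']:
    for r in tip_of(p,t): print(t,np.round(r['at'],4),round(r['score'],2),proj(p,r['at']).round())
plan([0.46,0.02,0.30],-90)
E
```

```text
2.0833 [ 0.4025 -0.3102  0.298 ] [-51.0439  15.6582  75.2831   0.1181  89.0016  21.7508] [-0.3404  1.0233 -0.3563]
cap [ 0.4702 -0.3884 -0.0045] 0.84 [315. 132.]
cap [ 0.3504 -0.2848  0.0014] 0.82 [228. 186.]
cap [ 0.4703 -0.2647  0.0007] 0.64 [237. 107.]
cap_grip [ 0.3479 -0.2848  0.0531] 0.63 [225. 197.]
cap_grip [ 0.4615 -0.3878  0.0331] 0.57 [318. 140.]
cap_grip [ 0.4713 -0.2703  0.049 ] 0.55 [239. 107.]
collar_mouth [ 0.4723 -0.2681  0.0525] 0.28 [238. 106.]
slide cm [-30.03 -15.33  -0.21] norm 33.72 rot u [-0.02  0.01  3.39]
```

View pics/w2.png

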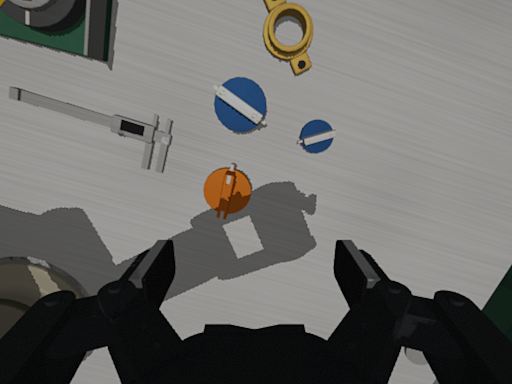

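The wrist view shows the large blue cap at (240,105) with its bar from (216,87) to (264,123), the small blue one at (317,137) and the orange one at (228,190). On to the sensor.

Request:
{"op": "carry_out", "data": {
  "moves": [
    {"gripper": 8.5,"slide": [-3.2,-1.5,0],"rotation": [0,0,0.4]},
    {"gripper": 8.5,"slide": [-3.3,-1.5,0],"rotation": [0,0,0.4]},
    {"gripper": 8.5,"slide": [-3.4,-1.4,0],"rotation": [0,0,0.4]},
    {"gripper": 8.5,"slide": [-3.4,-1.2,0],"rotation": [0,0,0.4]},
    {"gripper": 8.5,"slide": [-3.4,-1.1,0],"rotation": [0,0,0.4]}
  ]
}}

```text
clock: 2.7
tool_pos: [0.4274, -0.1388, 0.2952]
tool_rot: [[0.094, -0.996, -0.002], [-0.996, -0.094, 0.002], [-0.002, 0.002, -1.0]]
ft_force: [0.6, -0.1, -0.0]
opening: 0.997
```

Request:
{"op": "carry_out", "data": {
  "moves": [
    {"gripper": 8.5,"slide": [-3.5,-1.0,0],"rotation": [0,0,0.4]},
    {"gripper": 8.5,"slide": [-3.5,-0.9,0],"rotation": [0,0,0.4]},
    {"gripper": 8.5,"slide": [-3.5,-0.8,0],"rotation": [0,0,0.4]},
    {"gripper": 8.5,"slide": [-3.5,-0.5,0],"rotation": [0,0,0.2]},
    {"gripper": 8.5,"slide": [0,0,0],"rotation": [0,0,0]}
  ]
}}

```text
clock: 3.12
tool_pos: [0.4534, 0.0087, 0.2951]
tool_rot: [[-0.043, -0.999, -0.002], [-0.999, 0.043, 0.003], [-0.003, 0.002, -1.0]]
ft_force: [-0.4, -0.0, -0.4]
opening: 0.995
```

```bash
python3 - <<'E'
from h import *
np.set_printoptions(precision=4,suppress=True)
p=capture('wrist');save(p,'w3.png');np.save('w3.npy',p,allow_pickle=True)
s=state();print(s['clock'],s['tool_pos'],s['joint_pos'],s['ft_force'])
for t in ['sensor','collar_mouth','check_mark']:
    for r in tip_of(p,t): print(t,np.round(r['at'],4),round(r['score'],2),proj(p,r['at']).round())
plan([0.47,0.31,0.25],-90)
E
```

```text
3.1667 [0.4533 0.0066 0.295 ] [-14.2205  10.1137  83.2378   0.0633  86.8121  78.25  ] [ 0.472  -0.2779  0.2073]
sensor [0.5419 0.0123 0.0047] 0.87 [249.  99.]
collar_mouth [0.5432 0.0117 0.0512] 0.77 [248.  97.]
collar_mouth [ 0.4697 -0.2641 -0.0003] 0.57 [433. 141.]
collar_mouth [0.5424 0.0119 0.0051] 0.46 [249.  99.]
collar_mouth [0.5453 0.3161 0.    ] 0.44 [ 42. 106.]
check_mark [ 0.5796 -0.0198  0.0421] 0.82 [272.  65.]
check_mark [0.5441 0.0127 0.0488] 0.34 [247.  96.]
slide cm [-30.66  -0.24   4.53] norm 31.0 rot u [ 0.03  0.01 -0.54]
```

View pics/w3.png

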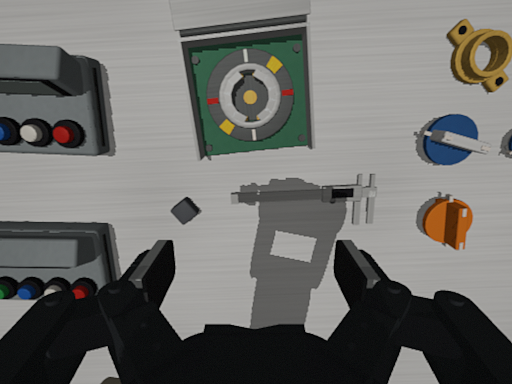

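The sensor bay is at (248,97), with white slot lines at (246,55) and (253,134), yellow bands at (275,64) and (227,128), and red marks at (213,101) and (287,92). On to the readout, closing the fingers.

Request:
{"op": "carry_out", "data": {
  "moves": [
    {"gripper": 0,"slide": [-4,0,0],"rotation": [0,0,0]},
    {"gripper": 0,"slide": [-4,0,0],"rotation": [0,0,0]},
    {"gripper": 0,"slide": [-4,0,0],"rotation": [0,0,0]},
    {"gripper": 0,"slide": [-4,0,0],"rotation": [0,0,0]},
    {"gripper": 0,"slide": [-4,0,0],"rotation": [0,0,0]}
  ]
}}

```text
clock: 3.73
tool_pos: [0.4681, 0.1949, 0.2946]
tool_rot: [[-0.075, -0.997, -0.002], [-0.997, 0.075, -0.002], [0.002, 0.002, -1.0]]
ft_force: [1.5, -0.1, 0.3]
opening: 0.292
```

Request:
{"op": "carry_out", "data": {
  "moves": [
    {"gripper": 0,"slide": [-4,0,0.5],"rotation": [0,0,0]},
    {"gripper": 0,"slide": [-4,0,1],"rotation": [0,0,0]},
    {"gripper": 0,"slide": [-2.5,0,1.5],"rotation": [0,0,0]},
    {"gripper": 0,"slide": [0,0,1.5],"rotation": [0,0,0]},
    {"gripper": 0,"slide": [0,0,0],"rotation": [0,0,0]}
  ]
}}

```text
clock: 4.15
tool_pos: [0.4805, 0.3028, 0.247]
tool_rot: [[-0.082, -0.997, -0.001], [-0.997, 0.082, -0.001], [0.001, 0.001, -1.0]]
ft_force: [-0.3, -1.0, -0.1]
opening: -0.001
```

```bash
cat > k.py <<'E'
from h import *
np.set_printoptions(precision=4,suppress=True)
import sys
p=capture('wrist');save(p,sys.argv[1]);np.save('last.npy',p,allow_pickle=True)
s=state();print(s['clock'],s['tool_pos'],s['tool_rot'],s['joint_pos'],s['ft_force'],s['opening'])
for t in ['readout','key_green_top','key_blue_top','key_white_top','key_red_top']:
    for r in tip_of(p,t): print(t,np.round(r['at'],4),round(r['score'],2),proj(p,r['at']).round())
E
python3 k.py w4.png
```

```text
4.2 [0.481  0.3025 0.2485] [[-0.0824 -0.9966  0.001 ]
 [-0.9966  0.0824 -0.0004]
 [ 0.0003 -0.0011 -1.    ]] [ 20.252   23.632   71.3721  -0.0398  84.948  114.9843] [-0.0299 -0.0542 -0.828 ] 0.000905940484871365
readout [0.5423 0.3182 0.0009] 0.85 [237. 121.]
readout [ 0.2992  0.3551 -0.0017] 0.73 [230. 281.]
key_green_top [0.5186 0.3838 0.0601] 0.63 [179. 149.]
key_blue_top [0.5114 0.3428 0.0616] 0.82 [216. 153.]
key_white_top [0.5066 0.2988 0.0627] 0.71 [254. 154.]
key_white_top [0.2669 0.339  0.0615] 0.51 [240. 327.]
key_red_top [0.5085 0.2581 0.064 ] 0.6 [290. 149.]
```

View pics/w4.png

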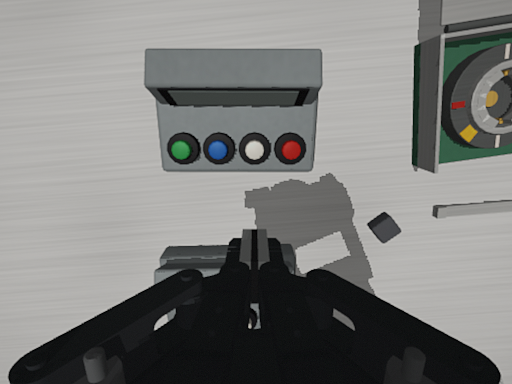

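```bash
python3 - <<'E'
from h import *
p=np.load('last.npy',allow_pickle=True).item()
im=cv2.cvtColor(p['image'],cv2.COLOR_RGB2HSV);R=p['image'].astype(int)
sub=(slice(130,168),slice(160,315))
def cen(m):
    q=np.zeros(m.shape,bool);q[sub]=m[sub];n,l,st,c=cv2.connectedComponentsWithStats(q.astype(np.uint8));i=1+st[1:,4].argmax();return c[i],st[i]
r,g,b=[R[...,i] for i in range(3)]
for n,m in [('g',(g>1.5*r)&(g>1.3*b)&(g>50)),('b',(b>1.4*r)&(b>90)),('w',(r>150)&(b>140)),('r',(r>2*g)&(r>70))]:
    c,st=cen(m);print(n,c.round(1),st,back(p,c[0],c[1],0.062).round(4))
plan([0.516,0.387,0.12],-94.7)
E
```

```text
g [180.4 149.2] [171 140  20  20 310] [0.5187 0.3818 0.062 ]
b [217.  149.7] [208 141  19  19 274] [0.5148 0.3406 0.062 ]
w [254.  149.7] [245 141  19  18 250] [0.5112 0.2989 0.062 ]
r [290.7 149.5] [282 140  19  20 297] [0.5081 0.2574 0.062 ]
slide cm [-8.68 -2.7  13.15] norm 15.98 rot u [-0.07  0.02 -0.01]
```

Request:
{"op": "carry_out", "data": {
  "moves": [
    {"gripper": 0,"slide": [-2.8,-0.9,1.5],"rotation": [0,0,0]},
    {"gripper": 0,"slide": [-2.8,-0.9,3.5],"rotation": [0,0,0]},
    {"gripper": 0,"slide": [-2.7,-0.9,3],"rotation": [0,0,0]},
    {"gripper": 0,"slide": [0,0,3],"rotation": [0,0,0]},
    {"gripper": 0,"slide": [0,0,0],"rotation": [0,0,0]}
  ]
}}

```text
clock: 4.87
tool_pos: [0.5213, 0.3833, 0.1453]
tool_rot: [[-0.09, -0.996, 0.02], [-0.996, 0.09, 0.007], [-0.008, -0.019, -1.0]]
ft_force: [-0.6, -0.4, -1.5]
opening: -0.001
```

```bash
python3 - <<'E'
from h import *
p=capture('wrist');save(p,'w5.png');print(state()['ft_force'],state()['clock'])
plan([0.517,0.384,0.081],-94.7)
E
```

```text
[-0.22418655 -0.0513651   1.38198965] 4.9167
slide cm [0.1  0.69 6.77] norm 6.81 rot u [-0.26  0.13 -0.1 ]
```

View pics/w5.png

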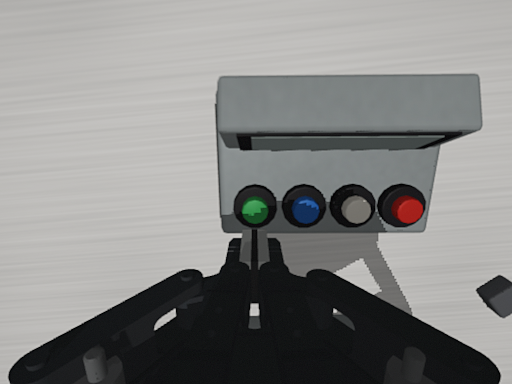

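The fingers (255,235) line up with the green key (255,210). I'm descending to just above it.

Request:
{"op": "carry_out", "data": {
  "moves": [
    {"gripper": 0,"slide": [0.1,0.4,2],"rotation": [-0.26,0.13,-0.1]},
    {"gripper": 0,"slide": [0,0.2,2],"rotation": [0,0,0]},
    {"gripper": 0,"slide": [0,0.1,1.3],"rotation": [0,0,0]},
    {"gripper": 0,"slide": [0,0,0.5],"rotation": [0,0,0]},
    {"gripper": 0,"slide": [0,0,0],"rotation": [0,0,0]}
  ]
}}

```text
clock: 5.33
tool_pos: [0.5209, 0.3821, 0.1032]
tool_rot: [[-0.085, -0.996, 0.016], [-0.996, 0.085, 0.007], [-0.008, -0.015, -1.0]]
ft_force: [-0.1, 0.2, 0.6]
opening: -0.001
```

```bash
python3 - <<'E'
from h import *
p=capture('wrist');save(p,'w6.png');print(state()['ft_force'],state()['clock'])
plan([0.517,0.384,0.079],-94.7)
E
```

```text
[ 0.26068367  0.29592116 -0.04672871] 5.3833
slide cm [-0.12  0.48  2.5 ] norm 2.54 rot u [-0.19  0.1  -0.04]
```

View pics/w6.png

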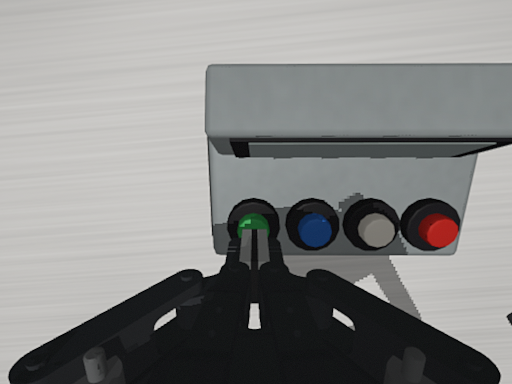

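Request:
{"op": "carry_out", "data": {
  "moves": [
    {"gripper": 0,"slide": [-0.1,0.4,0.8],"rotation": [-0.2,0.1,0]},
    {"gripper": 0,"slide": [0,0.2,0.8],"rotation": [-0.1,0,0]},
    {"gripper": 0,"slide": [0,0,0.4],"rotation": [0,0,0]},
    {"gripper": 0,"slide": [0,0,0],"rotation": [0,0,0]}
  ]
}}

```text
clock: 5.72
tool_pos: [0.5169, 0.3842, 0.0877]
tool_rot: [[-0.086, -0.996, -0.005], [-0.996, 0.086, 0.004], [-0.004, 0.005, -1.0]]
ft_force: [0.9, -0.2, -0.2]
opening: 0.001
```

```bash
python3 - <<'E'
from h import *
p=capture('wrist');save(p,'w7.png');print(state()['ft_force'],state()['clock'],state()['tool_pos'])
plan([0.517,0.384,0.0735],-94.7)
E
```

```text
[-0.09282929  0.18010886 -0.32708813] 5.7667 [0.5169701  0.38422697 0.08804454]
slide cm [ 0.03 -0.01  1.45] norm 1.45 rot u [ 0.06  0.04 -0.05]
```

View pics/w7.png

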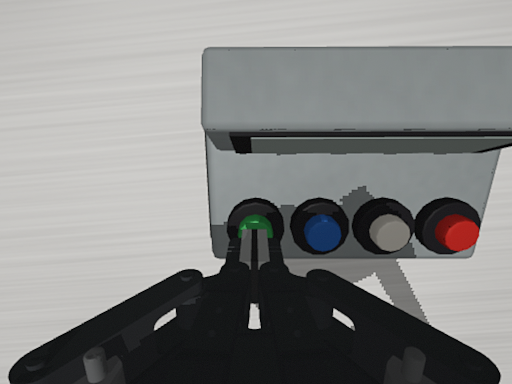

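Centred over green, with the fingertips at (255,228). Pressing down.

Request:
{"op": "carry_out", "data": {
  "moves": [
    {"gripper": 0,"slide": [0,0,0.6],"rotation": [0,0,0]},
    {"gripper": 0,"slide": [0,0,0.5],"rotation": [0,0,0]},
    {"gripper": 0,"slide": [0,0,0.4],"rotation": [0,0,0]}
  ]
}}

```text
clock: 6.02
tool_pos: [0.5174, 0.3846, 0.0733]
tool_rot: [[-0.086, -0.996, -0.002], [-0.996, 0.086, 0.005], [-0.005, 0.003, -1.0]]
ft_force: [-1.2, -0.3, 5.1]
opening: -0.001
```

Request:
{"op": "carry_out", "data": {
  "moves": [
    {"gripper": 0,"slide": [0,0,0.3],"rotation": [0,0,0]},
    {"gripper": 0,"slide": [0,0,0.2],"rotation": [0,0,0]}
  ]
}}

```text
clock: 6.18
tool_pos: [0.5175, 0.3847, 0.0728]
tool_rot: [[-0.085, -0.996, 0.0], [-0.996, 0.085, 0.006], [-0.006, 0.0, -1.0]]
ft_force: [-7.2, -5.7, 19.3]
opening: -0.001
```

Green bottomed out (19 N). Retracting, then blue at the same height.

Request:
{"op": "carry_out", "data": {
  "moves": [
    {"gripper": 0,"slide": [0,0,-1],"rotation": [0,0,0]},
    {"gripper": 0,"slide": [0,0,-1],"rotation": [0,0,0]},
    {"gripper": 0,"slide": [0,0,0],"rotation": [0,0,0]}
  ]
}}

```text
clock: 6.43
tool_pos: [0.5178, 0.3847, 0.0945]
tool_rot: [[-0.085, -0.996, 0.002], [-0.996, 0.085, 0.006], [-0.007, -0.001, -1.0]]
ft_force: [-0.6, 0.0, -0.9]
opening: 0.001
```

```bash
python3 - <<'E'
from h import *
p=capture('wrist');save(p,'w8.png');print(state()['ft_force'],state()['clock'],state()['tool_pos'])
plan([0.5135,0.342,0.088],-94.7)
E
```

```text
[-0.8027294  -0.65127243  0.03110156] 6.4833 [0.51746399 0.38454448 0.09353416]
slide cm [4.28 0.03 0.53] norm 4.31 rot u [-0.    0.07 -0.04]
```

View pics/w8.png

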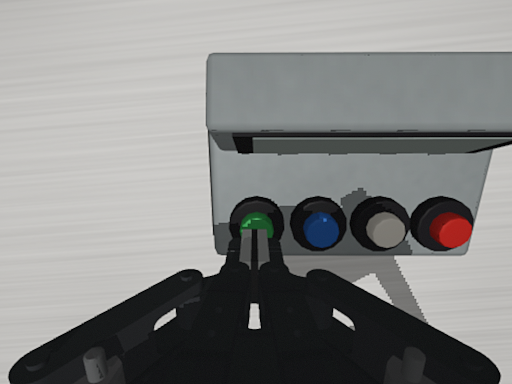

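Request:
{"op": "carry_out", "data": {
  "moves": [
    {"gripper": 0,"slide": [2.0,0,0],"rotation": [0,0,0]},
    {"gripper": 0,"slide": [1.6,0,0],"rotation": [0,0,0]},
    {"gripper": 0,"slide": [0.6,0,0.2],"rotation": [0,0,0]},
    {"gripper": 0,"slide": [0,0,0.2],"rotation": [0,0,0]},
    {"gripper": 0,"slide": [0,0,0],"rotation": [0,0,0]}
  ]
}}

```text
clock: 6.9
tool_pos: [0.5128, 0.3418, 0.0857]
tool_rot: [[-0.084, -0.996, -0.003], [-0.996, 0.084, 0.005], [-0.005, 0.003, -1.0]]
ft_force: [-0.3, -1.3, -0.3]
opening: -0.001
```

```bash
python3 - <<'E'
from h import *
p=capture('wrist');save(p,'w9.png');print(state()['ft_force'],state()['clock'],state()['tool_pos'])
plan([0.5135,0.342,0.0733],-94.7)
E
```

```text
[ 0.02366336  0.30567336 -0.41172013] 6.95 [0.51285946 0.34195284 0.08574928]
slide cm [-0.   -0.07  1.24] norm 1.25 rot u [ 0.04  0.05 -0.03]
```

View pics/w9.png

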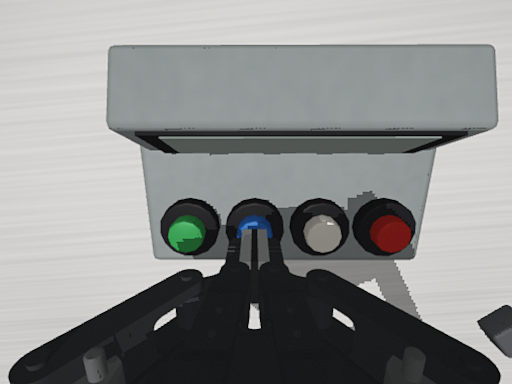

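The green key is back up at (187,235), and the tips are on blue's column (255,228).

Request:
{"op": "carry_out", "data": {
  "moves": [
    {"gripper": 0,"slide": [0,0,0.5],"rotation": [0,0,0]},
    {"gripper": 0,"slide": [0,0,0.5],"rotation": [0,0,0]},
    {"gripper": 0,"slide": [0,0,0.3],"rotation": [0,0,0]},
    {"gripper": 0,"slide": [0,0,0.1],"rotation": [0,0,0]}
  ]
}}

```text
clock: 7.28
tool_pos: [0.5134, 0.3433, 0.0728]
tool_rot: [[-0.082, -0.997, -0.0], [-0.997, 0.082, 0.004], [-0.004, 0.001, -1.0]]
ft_force: [-6.0, -5.9, 22.2]
opening: -0.001
```

Request:
{"op": "carry_out", "data": {
  "moves": [
    {"gripper": 0,"slide": [0,0,-1],"rotation": [0,0,0]},
    {"gripper": 0,"slide": [0,0,-1],"rotation": [0,0,0]},
    {"gripper": 0,"slide": [2.0,0,0],"rotation": [0,0,0]},
    {"gripper": 0,"slide": [1.6,0,0],"rotation": [0,0,0]},
    {"gripper": 0,"slide": [0.7,0,0],"rotation": [0,0,0]}
  ]
}}

```text
clock: 7.7
tool_pos: [0.5099, 0.3017, 0.0937]
tool_rot: [[-0.078, -0.997, 0.002], [-0.997, 0.078, 0.006], [-0.006, -0.002, -1.0]]
ft_force: [-0.2, 0.2, 0.1]
opening: 0.0
```

```bash
python3 - <<'E'
from h import *
p=capture('wrist');save(p,'w10.png');print(state()['ft_force'],state()['clock'],state()['tool_pos'])
plan([0.510,0.300,0.0733],-94.7)
E
```

```text
[ 0.70428097 -0.11500397 -0.03440937] 7.75 [0.50982705 0.30101811 0.09358871]
slide cm [ 0.11 -0.02  2.03] norm 2.03 rot u [-0.01  0.06  0.03]
```

View pics/w10.png

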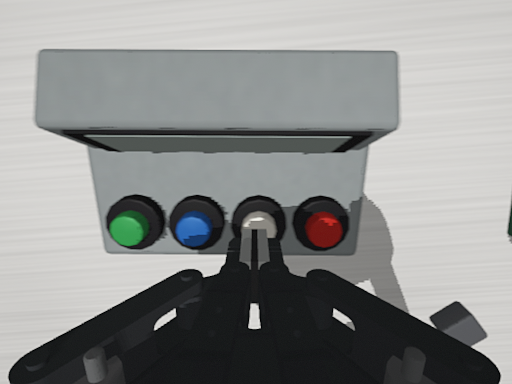

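Blue is back up, and the tips (255,230) are over white (258,228).

Request:
{"op": "carry_out", "data": {
  "moves": [
    {"gripper": 0,"slide": [0.1,0,0.6],"rotation": [0,0,0]},
    {"gripper": 0,"slide": [0,0,0.6],"rotation": [0,0,0]},
    {"gripper": 0,"slide": [0,0,0.5],"rotation": [0,0,0]},
    {"gripper": 0,"slide": [0,0,0.3],"rotation": [0,0,0]}
  ]
}}

```text
clock: 8.08
tool_pos: [0.5105, 0.3002, 0.0724]
tool_rot: [[-0.08, -0.997, 0.003], [-0.997, 0.08, 0.006], [-0.006, -0.002, -1.0]]
ft_force: [-6.8, -5.0, 37.8]
opening: -0.002
```

Request:
{"op": "carry_out", "data": {
  "moves": [
    {"gripper": 0,"slide": [0,0,0.1],"rotation": [0,0,0]}
  ]
}}

```text
clock: 8.17
tool_pos: [0.5105, 0.3002, 0.0727]
tool_rot: [[-0.08, -0.997, 0.003], [-0.997, 0.08, 0.005], [-0.005, -0.003, -1.0]]
ft_force: [-7.3, -6.6, 26.3]
opening: 0.0
```

All three keys are pressed. Now up and over to the cap.

Request:
{"op": "carry_out", "data": {
  "moves": [
    {"gripper": 0,"slide": [0,0,-3],"rotation": [0,0,0]},
    {"gripper": 0,"slide": [0,0,-4],"rotation": [0,0,0]},
    {"gripper": 0,"slide": [0,0,-4],"rotation": [0,0,0]},
    {"gripper": 0,"slide": [1,0,-4],"rotation": [0,0,0]},
    {"gripper": 8.5,"slide": [4,0,-1],"rotation": [0,0,0]}
  ]
}}

```text
clock: 8.58
tool_pos: [0.5048, 0.2545, 0.2329]
tool_rot: [[-0.072, -0.997, -0.007], [-0.997, 0.072, 0.003], [-0.002, 0.007, -1.0]]
ft_force: [0.7, -0.4, 0.8]
opening: 0.128
```

Request:
{"op": "carry_out", "data": {
  "moves": [
    {"gripper": 8.5,"slide": [4,0,0],"rotation": [0,0,0]},
    {"gripper": 8.5,"slide": [4,0,0],"rotation": [0,0,0]},
    {"gripper": 8.5,"slide": [4,0,0],"rotation": [0,0,0]},
    {"gripper": 8.5,"slide": [4,0,0],"rotation": [0,0,0]},
    {"gripper": 8.5,"slide": [4,0,0],"rotation": [0,0,0]}
  ]
}}

```text
clock: 9.0
tool_pos: [0.4908, 0.0517, 0.2347]
tool_rot: [[-0.062, -0.998, 0.001], [-0.998, 0.062, 0.005], [-0.005, -0.001, -1.0]]
ft_force: [1.5, 0.2, -0.0]
opening: 0.843
```

Request:
{"op": "carry_out", "data": {
  "moves": [
    {"gripper": 8.5,"slide": [4,0,0],"rotation": [0,0,0]},
    {"gripper": 8.5,"slide": [4,0,0],"rotation": [0,0,0]},
    {"gripper": 8.5,"slide": [4,0,0],"rotation": [0,0,0]},
    {"gripper": 8.5,"slide": [4,0,0],"rotation": [0,0,0]},
    {"gripper": 8.5,"slide": [4,0,0],"rotation": [0,0,0]}
  ]
}}

```text
clock: 9.42
tool_pos: [0.4769, -0.1555, 0.2316]
tool_rot: [[-0.059, -0.998, -0.0], [-0.998, 0.059, 0.007], [-0.007, 0.001, -1.0]]
ft_force: [1.0, -0.7, 0.2]
opening: 0.994
```

```bash
python3 - <<'E'
from h import *
print(state()['ft_force'],state()['clock'],state()['tool_pos'],state()['joint_pos'])
plan([0.46,-0.30,0.25],-17)
plan([0.46,-0.30,0.25],-94.7)
E
```

```text
[ 1.04287241 -0.65658393  0.24443449] 9.4167 [ 0.47685041 -0.15549706  0.23161868] [-31.76602232  17.79855975  83.43746222   0.32385973  78.97863316
  61.55412547]
slide cm [14.51  0.83 -1.93] norm 14.66 rot u [ -0.04   0.07 -15.28]
slide cm [14.51  0.83 -1.93] norm 14.66 rot u [0.01 0.08 0.26]
```

Request:
{"op": "carry_out", "data": {
  "moves": [
    {"gripper": 8.5,"slide": [3.6,0.2,-0.5],"rotation": [0,0,0]},
    {"gripper": 8.5,"slide": [3.6,0.2,-0.5],"rotation": [0,0,0]},
    {"gripper": 8.5,"slide": [3.6,0.2,-0.5],"rotation": [0,0,0]},
    {"gripper": 8.5,"slide": [3.6,0.2,-0.5],"rotation": [0,0,0]},
    {"gripper": 8.5,"slide": [0,0,0],"rotation": [0,0,-1.3]}
  ]
}}

```text
clock: 9.83
tool_pos: [0.4586, -0.3115, 0.2473]
tool_rot: [[0.05, -0.999, -0.003], [-0.999, -0.05, 0.009], [-0.009, 0.003, -1.0]]
ft_force: [-0.4, 0.2, 0.2]
opening: 0.995
```

Request:
{"op": "carry_out", "data": {
  "moves": [
    {"gripper": 8.5,"slide": [0,0,0],"rotation": [0,0,-1.3]},
    {"gripper": 8.5,"slide": [0,0,0],"rotation": [0,0,-1.3]},
    {"gripper": 8.5,"slide": [0,0,0],"rotation": [0,0,-1.3]},
    {"gripper": 8.5,"slide": [0,0,0],"rotation": [0,0,-1.3]},
    {"gripper": 8.5,"slide": [0,0,0],"rotation": [0,0,-1.3]}
  ]
}}

```text
clock: 10.25
tool_pos: [0.4594, -0.3143, 0.2431]
tool_rot: [[0.599, -0.801, -0.006], [-0.801, -0.599, 0.013], [-0.014, -0.003, -1.0]]
ft_force: [0.1, -0.3, -0.1]
opening: 0.997
```

Request:
{"op": "carry_out", "data": {
  "moves": [
    {"gripper": 8.5,"slide": [0,0,0],"rotation": [0,0,-1.3]},
    {"gripper": 8.5,"slide": [0,0,0],"rotation": [0,0,-1.3]},
    {"gripper": 8.5,"slide": [0,0,0],"rotation": [0,0,-1.3]},
    {"gripper": 8.5,"slide": [0,0,0],"rotation": [0,0,-1.3]},
    {"gripper": 8.5,"slide": [0,0,0],"rotation": [0,0,0]}
  ]
}}

```text
clock: 10.67
tool_pos: [0.4613, -0.313, 0.2393]
tool_rot: [[0.903, -0.43, -0.009], [-0.43, -0.903, 0.017], [-0.015, -0.012, -1.0]]
ft_force: [0.0, -0.5, -0.5]
opening: 0.995
```

```bash
python3 - <<'E'
from h import *
np.set_printoptions(precision=4,suppress=True)
p=capture('wrist');save(p,'w11.png');np.save('w11.npy',p,allow_pickle=True)
print(state()['ft_force'],state()['clock'],state()['tool_pos'],state()['joint_pos'])
plan([0.46,-0.30,0.25],-17)
for t in ['cap','cap_grip']:
    for r in tip_of(p,t): print(t,np.round(r['at'],4),round(r['score'],2),proj(p,r['at']).round())
E
```

```text
[-0.068  -0.5078 -0.2554] 10.7167 [ 0.4613 -0.313   0.2392] [-46.4749  23.3449  73.4082   0.335   84.3151 -20.7041]
slide cm [-0.7  -1.13 -1.05] norm 1.69 rot u [-0.15  0.17 -1.76]
cap [ 0.4677 -0.2667  0.0003] 0.97 [245. 134.]
cap [ 0.4662 -0.3853 -0.0014] 0.72 [280. 211.]
cap [ 0.3503 -0.2835  0.0009] 0.7 [174. 183.]
cap_grip [ 0.3482 -0.2829  0.0501] 0.94 [160. 193.]
cap_grip [ 0.4616 -0.3881  0.0355] 0.87 [280. 224.]
cap_grip [ 0.4683 -0.2703  0.0526] 0.67 [245. 140.]
```

View pics/w11.png

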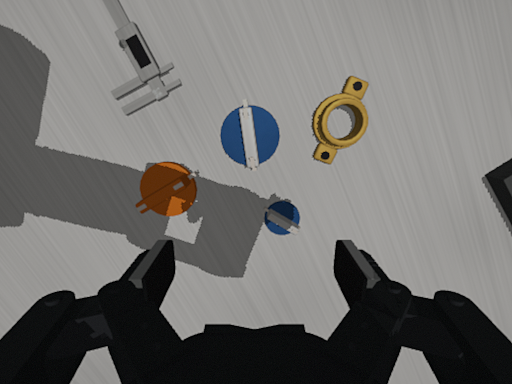

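```bash
python3 - <<'E'
from h import *
p=np.load('w11.npy',allow_pickle=True).item()
a=p['image'].astype(int);r,g,b=[a[...,i] for i in range(3)]
m=np.zeros(r.shape,np.uint8)
w=(slice(95,180),slice(212,290))
sub=a[w];blue=((sub[...,2]>1.6*sub[...,0])).astype(np.uint8)
cnts,_=cv2.findContours(blue,cv2.RETR_EXTERNAL,cv2.CHAIN_APPROX_NONE)
pts=np.vstack([c for c in cnts if len(c)>20])[:,0]
hull=cv2.convexHull(pts);e=cv2.fitEllipse(hull);c=np.array(e[0])+[212,95];print('head px',c,e[1],back(p,c[0],c[1],0.030))
hm=np.zeros(blue.shape,np.uint8);cv2.fillConvexPoly(hm,hull,1)
hm=cv2.erode(hm,np.ones((5,5)))
bar=((hm>0)&(sub.min(2)>115)).astype(np.uint8)
n,l,st,cc=cv2.connectedComponentsWithStats(bar);i=1+st[1:,4].argmax();print(st[i],cc[i]+[212,95])
ys,xs=np.where(l==i);rect=cv2.minAreaRect(np.c_[xs,ys].astype(np.float32));print(rect)
vx,vy,x0,y0=cv2.fitLine(np.c_[xs,ys].astype(np.float32),cv2.DIST_L2,0,.01,.01).ravel()
A=back(p,x0+212-vx*25,y0+95-vy*25,.06);B=back(p,x0+212+vx*25,y0+95+vy*25,.06);d=B-A
print('bar dir yaw',np.degrees(np.arctan2(d[1],d[0])),'mid',back(p,x0+212,y0+95,.06))
o=cv2.resize(p['image'][80:190,190:310],None,fx=5,fy=5,interpolation=cv2.INTER_CUBIC);cv2.imwrite('pics/c11.png',o[:,:,::-1])
E
```

```text
head px [249.52878189 134.90931702] (58.197933197021484, 59.197513580322266) [ 0.4747005  -0.26853271  0.03      ]
[ 27  13  19  55 629] [248.48807631 134.80286169]
((36.60287857055664, 39.99958038330078), (53.308998107910156, 12.017803192138672), 81.63410949707031)
bar dir yaw -107.48369806274903 mid [ 0.47552776 -0.26622814  0.06      ]
```

View pics/c11.png

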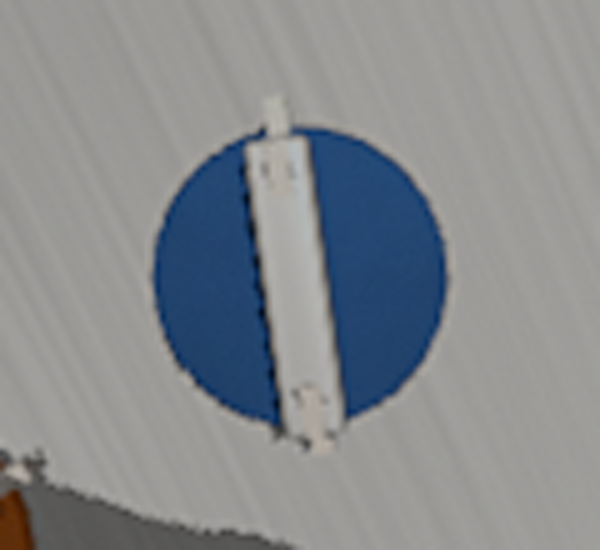

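Chosen cap: centre (0.475, -0.268), bar yaw 72.5°, so the tool yaw is -17.5°. Approaching.

```bash
python3 - <<'E'
from h import *
plan([0.475,-0.268,0.13],-17.5)
E
```

```text
slide cm [-0.56 -4.54 11.02] norm 11.94 rot u [-0.15  0.16 -1.69]
```

Request:
{"op": "carry_out", "data": {
  "moves": [
    {"gripper": 6,"slide": [-0.2,-1.5,3.0],"rotation": [-0.15,0.16,-0.7]},
    {"gripper": 6,"slide": [-0.2,-1.5,3.0],"rotation": [0,0,-0.7]},
    {"gripper": 6,"slide": [0,-1.2,3.0],"rotation": [0,0,-0.4]},
    {"gripper": 6,"slide": [0,-0.5,1.5],"rotation": [0,0,0]},
    {"gripper": 6,"slide": [0,0,0],"rotation": [0,0,0]}
  ]
}}

```text
clock: 11.23
tool_pos: [0.4766, -0.2671, 0.1321]
tool_rot: [[0.954, -0.3, 0.004], [-0.3, -0.954, -0.006], [0.005, 0.005, -1.0]]
ft_force: [0.4, 0.5, 0.1]
opening: 0.708
```

```bash
python3 - <<'E'
from h import *
p=capture('wrist');save(p,'w12.png');print(state()['tool_pos'],state()['clock'])
plan([0.475,-0.268,0.08],-17.5)
E
```

```text
[ 0.47680254 -0.26785813  0.13339334] 11.2833
slide cm [-0.2   0.04  5.34] norm 5.34 rot u [ 0.06 -0.08  0.01]
```

View pics/w12.png

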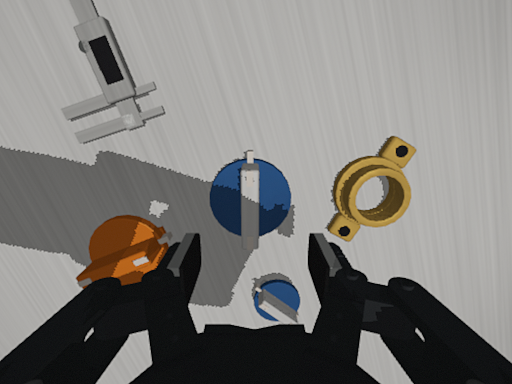

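The bar is at column 250 and the finger midpoint at about 253; shifting -2 mm agrees with the plan. Descending.

Request:
{"op": "carry_out", "data": {
  "moves": [
    {"gripper": 6,"slide": [-0.2,0,2.0],"rotation": [0,-0.1,0]},
    {"gripper": 6,"slide": [0,0,2.5],"rotation": [0,0,0]},
    {"gripper": 6,"slide": [0,0,2],"rotation": [0,0,0]},
    {"gripper": 6,"slide": [0,0,0.6],"rotation": [0,0,0]},
    {"gripper": 6,"slide": [0,0,0],"rotation": [0,0,0]}
  ]
}}

```text
clock: 11.7
tool_pos: [0.4783, -0.2727, 0.0671]
tool_rot: [[0.951, -0.309, 0.006], [-0.309, -0.951, -0.014], [0.01, 0.011, -1.0]]
ft_force: [-0.2, 0.9, -0.6]
opening: 0.705
```

```bash
python3 - <<'E'
from h import *
p=capture('wrist');save(p,'w13.png');print(state()['tool_pos'],state()['clock'],state()['ft_force'])
plan([0.475,-0.268,0.051],-17.5)
E
```

```text
[ 0.47846172 -0.27290561  0.06776494] 11.75 [ 0.40943357 -1.10801914 -0.13568226]
slide cm [-0.5  -0.38  1.67] norm 1.78 rot u [ 0.13 -0.13 -0.09]
```

View pics/w13.png

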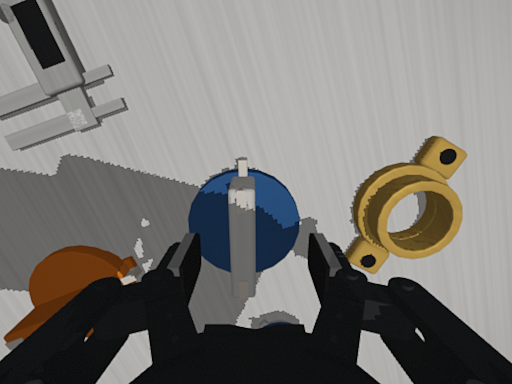

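Request:
{"op": "carry_out", "data": {
  "moves": [
    {"gripper": 6,"slide": [-0.3,-0.3,0.5],"rotation": [0.13,-0.13,-0.1]},
    {"gripper": 6,"slide": [-0.2,-0.2,0.5],"rotation": [0,0,0]},
    {"gripper": 6,"slide": [0,0,0.4],"rotation": [0,0,0]},
    {"gripper": 6,"slide": [0,0,0],"rotation": [0,0,0]}
  ]
}}

```text
clock: 12.08
tool_pos: [0.4766, -0.268, 0.057]
tool_rot: [[0.954, -0.301, 0.005], [-0.301, -0.954, -0.004], [0.006, 0.002, -1.0]]
ft_force: [0.4, -0.6, -0.6]
opening: 0.705
```

```bash
python3 - <<'E'
from h import *
p=capture('wrist');save(p,'w14.png');print(state()['tool_pos'],state()['clock'],state()['ft_force'])
plan([0.475,-0.268,0.051],-17.5)
E
```

```text
[ 0.47669157 -0.26806128  0.05735039] 12.1333 [-0.93046181  0.28517217 -0.49393136]
slide cm [-0.17  0.04  0.63] norm 0.66 rot u [ 0.03 -0.07 -0.  ]
```

View pics/w14.png

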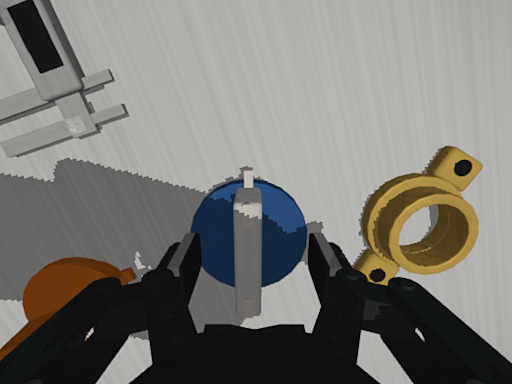

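Request:
{"op": "carry_out", "data": {
  "moves": [
    {"gripper": 6,"slide": [-0.2,0,0.4],"rotation": [0,-0.1,0]},
    {"gripper": 6,"slide": [-0.1,0,0.3],"rotation": [0,0,0]},
    {"gripper": 6,"slide": [0,0,0],"rotation": [0,0,0]}
  ]
}}

```text
clock: 12.38
tool_pos: [0.4738, -0.2673, 0.0504]
tool_rot: [[0.954, -0.301, -0.003], [-0.301, -0.954, -0.002], [-0.002, 0.003, -1.0]]
ft_force: [0.3, 0.1, 1.0]
opening: 0.705
```

```bash
python3 - <<'E'
from h import *
print(state()['tool_pos'],state()['clock'],state()['ft_force'])
plan([0.475,-0.268,0.051],-17.5)
E
```

```text
[ 0.47383061 -0.26725702  0.05040076] 12.3833 [0.31770724 0.069684   0.95531291]
slide cm [ 0.13  0.04 -0.06] norm 0.15 rot u [ 0.04  0.03 -0.  ]
```

Request:
{"op": "carry_out", "data": {
  "force": 70,
  "moves": [
    {"gripper": 0,"slide": [0.1,0,-0.1],"rotation": [0,0,0]},
    {"gripper": 0,"slide": [0,0,0],"rotation": [0,0,0]},
    {"gripper": 0,"slide": [0,0,0],"rotation": [0,0,0]},
    {"gripper": 0,"slide": [0,0,0],"rotation": [0,0,0]},
    {"gripper": 0,"slide": [0,0,0],"rotation": [0,0,0]}
  ]
}}

```text
clock: 12.8
tool_pos: [0.4748, -0.2675, 0.0514]
tool_rot: [[0.954, -0.301, -0.004], [-0.301, -0.954, -0.002], [-0.003, 0.003, -1.0]]
ft_force: [0.2, 0.1, -1.9]
opening: 0.15
```

Request:
{"op": "carry_out", "data": {
  "force": 70,
  "moves": [
    {"gripper": 0,"slide": [0,0,0],"rotation": [0,0,0]},
    {"gripper": 0,"slide": [0,0,0],"rotation": [0,0,0]},
    {"gripper": 0,"slide": [0,0,0],"rotation": [0,0,0]}
  ]
}}

```text
clock: 13.05
tool_pos: [0.4749, -0.2676, 0.0514]
tool_rot: [[0.954, -0.301, -0.004], [-0.301, -0.954, -0.002], [-0.003, 0.003, -1.0]]
ft_force: [-0.0, 0.3, -1.1]
opening: 0.152
```

```bash
python3 - <<'E'
from h import *
p=capture('wrist');save(p,'w15.png')
s=state();print(s['tool_pos'],s['clock'],s['ft_force'],s['opening'])
plan([0.475,-0.268,0.16],-17.5)
E
```

```text
[ 0.47485505 -0.26758672  0.0514214 ] 13.1 [ 0.48301119 -0.3019443  -0.96375151] 0.14652604358625676
slide cm [ -0.     0.07 -10.86] norm 10.86 rot u [ 0.03  0.03 -0.  ]
```

View pics/w15.png

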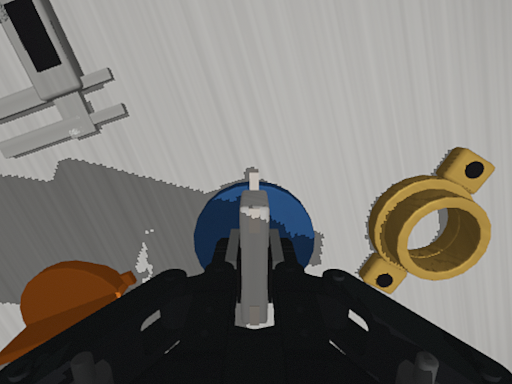

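Gripped (opening 0.15, about 13 mm). Lifting, and meanwhile measuring the sensor from the w3 picture.

Request:
{"op": "carry_out", "data": {
  "moves": [
    {"gripper": 0,"slide": [0,0,-1.5],"rotation": [0,0,0]},
    {"gripper": 0,"slide": [0,0,-3],"rotation": [0,0,0]},
    {"gripper": 0,"slide": [0,0,-4],"rotation": [0,0,0]},
    {"gripper": 0,"slide": [0,0,-4],"rotation": [0,0,0]},
    {"gripper": 0,"slide": [0,0,-4],"rotation": [0,0,0]}
  ]
}}

```text
clock: 13.52
tool_pos: [0.4722, -0.2646, 0.2124]
tool_rot: [[0.953, -0.301, -0.022], [-0.301, -0.953, 0.014], [-0.025, -0.007, -1.0]]
ft_force: [0.6, -0.5, -2.7]
opening: 0.15
```

```bash
python3 - <<'E'
from h import *
s=state();print(s['tool_pos'],s['clock'],s['ft_force'],s['opening'])
p=capture('wrist');save(p,'w16.png')
plan([0.49,0.01,0.22],-17.5)
p=np.load('w3.npy',allow_pickle=True).item()
o=cv2.resize(p['image'][10:165,175:320],None,fx=5,fy=5,interpolation=cv2.INTER_CUBIC)[:600];cv2.imwrite('pics/c3.png',o[:,:,::-1])
a=p['image'].astype(int);r,g,b=[a[...,i] for i in range(3)]
w=np.zeros(r.shape,bool);w[45:145,200:300]=1
for n,m in [('yel',(r>1.6*b)&(g>1.35*b)&(r>110)),('red',(r>2*g)&(r>90))]:
    k,l,st,c=cv2.connectedComponentsWithStats((m&w).astype(np.uint8))
    for i in range(1,k):
        if st[i,4]>15: print(n,c[i],st[i,4],back(p,*c[i],0.0405).round(4))
E
```

```text
[ 0.47223149 -0.264624    0.21244592] 13.5167 [ 0.60092415 -0.54236816 -2.70568414] 0.14958517151890274
slide cm [ -6.85 -26.83   0.21] norm 27.69 rot u [-0.01  0.14 -0.  ]
yel [273.76744186  64.18604651] 172 [ 0.5812 -0.0224  0.0405]
yel [249.69620253  96.70253165] 158 [0.5435 0.01   0.0405]
yel [226.7862069  126.28275862] 145 [0.5071 0.0428 0.0405]
red [287.07692308  92.06153846] 65 [ 0.5471 -0.039   0.0405]
red [212.37096774 100.70967742] 62 [0.5407 0.0594 0.0405]
```

View pics/c3.png

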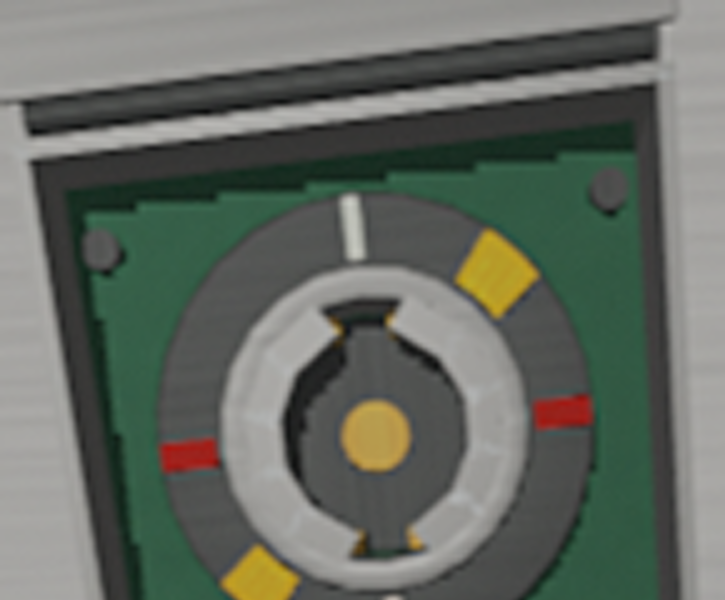

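View pics/w16.png

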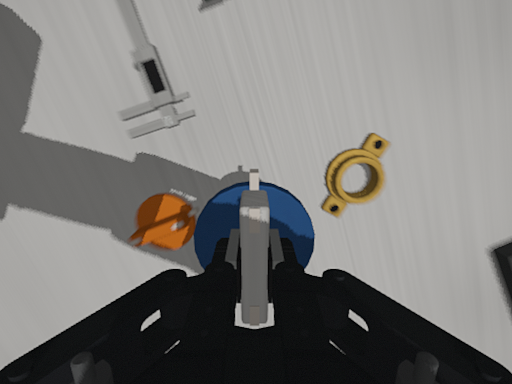

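```bash
python3 - <<'E'
from h import *
p=capture('wrist');s=state();np.save('w17.npy',p,allow_pickle=True)
T=np.array(s['tool_rot']);P=np.array(s['tool_pos'])
o=cv2.resize(p['image'][150:340,180:330],None,fx=4,fy=4,interpolation=cv2.INTER_CUBIC)[:600];
o=cv2.resize(p['image'][160:345,180:330],None,fx=3.2,fy=3.2,interpolation=cv2.INTER_CUBIC);cv2.imwrite('pics/c17.png',o[:,:,::-1])
def tb(u,v,tz): # backproject onto tool plane z=tz, give tool coords
    R=np.array(p['R']);t=np.array(p['t']);d=T.T@(R.T@np.array([(u-p['cx'])/p['fx'],(v-p['cy'])/p['fy'],1.]));c=T.T@(-R.T@t-P)
    return (c+d*(tz-c[2])/d[2]).round(4)
for v in(188,191,193): print('far top',v,tb(255,v,-0.0086))
for v in(320,324,327): print('near top',v,tb(255,v,-0.0086))
for uv in((195,238),(314,238),(254,182)): print('head',uv,tb(*uv,0.0194))
E
```

```text
far top 188 [ 0.0015 -0.0386 -0.0086]
far top 191 [ 0.0015 -0.0372 -0.0086]
far top 193 [ 0.0015 -0.0362 -0.0086]
near top 320 [ 0.0015  0.0351 -0.0086]
near top 324 [ 0.0015  0.0378 -0.0086]
near top 327 [ 0.0015  0.0398 -0.0086]
head (195, 238) [-0.0342  0.0005  0.0194]
head (314, 238) [0.037  0.0006 0.0194]
head (254, 182) [ 0.0011 -0.034   0.0194]
```

View pics/c17.png

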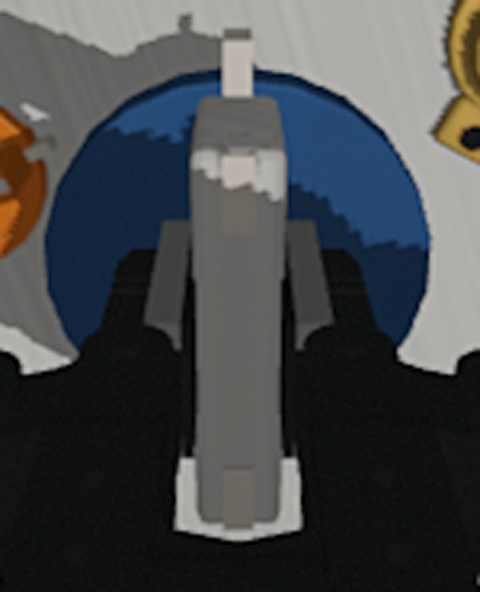

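The cap is held level: bar centre about +3 mm along tool y, head at x +1.4 mm, which is camera bias. The collar is at (0.544, 0.010), yaw 3.7°. Moving over it, then rotating to tool yaw -86.3°.

Request:
{"op": "carry_out", "data": {
  "moves": [
    {"gripper": 0,"slide": [-0.15,-3.0,0],"rotation": [0,0.1,0]},
    {"gripper": 0,"slide": [-0.15,-3.8,0],"rotation": [0,0,0]},
    {"gripper": 0,"slide": [-0.15,-3.8,0],"rotation": [0,0,0]},
    {"gripper": 0,"slide": [-0.15,-3.8,0],"rotation": [0,0,0]},
    {"gripper": 0,"slide": [-0.15,-3.8,0],"rotation": [0,0,0]}
  ]
}}

```text
clock: 14.03
tool_pos: [0.5217, -0.091, 0.214]
tool_rot: [[0.95, -0.313, -0.005], [-0.313, -0.95, 0.001], [-0.005, 0.001, -1.0]]
ft_force: [1.3, -0.1, -3.0]
opening: 0.151
```

Request:
{"op": "carry_out", "data": {
  "moves": [
    {"gripper": 0,"slide": [-0.15,-3.8,0],"rotation": [0,0,0.3]},
    {"gripper": 0,"slide": [-0.15,-3.0,0],"rotation": [0,0,0.6]},
    {"gripper": 0,"slide": [0,-2,0],"rotation": [0,0,1.0]},
    {"gripper": 0,"slide": [0,0,0],"rotation": [0,0,1.3]},
    {"gripper": 0,"slide": [0,0,0],"rotation": [0,0,1.3]}
  ]
}}

```text
clock: 14.45
tool_pos: [0.5475, 0.0058, 0.2074]
tool_rot: [[0.755, -0.656, -0.015], [-0.656, -0.755, 0.005], [-0.015, 0.006, -1.0]]
ft_force: [-0.3, -1.1, -2.4]
opening: 0.149
```

Request:
{"op": "carry_out", "data": {
  "moves": [
    {"gripper": 0,"slide": [0,0,0],"rotation": [0,0,1.3]},
    {"gripper": 0,"slide": [0,0,0],"rotation": [0,0,1.3]},
    {"gripper": 0,"slide": [0,0,0],"rotation": [0,0,1.3]},
    {"gripper": 0,"slide": [0,0,0],"rotation": [0,0,1.3]},
    {"gripper": 0,"slide": [0,0,0],"rotation": [0,0,1.3]}
  ]
}}

```text
clock: 14.87
tool_pos: [0.545, 0.0081, 0.2]
tool_rot: [[0.259, -0.966, -0.027], [-0.966, -0.259, 0.008], [-0.015, 0.024, -1.0]]
ft_force: [-0.1, -0.1, -2.1]
opening: 0.147
```

```bash
python3 - <<'E'
from h import *
s=state();print(s['tool_pos'],s['clock'],s['ft_force'],s['opening'],s['joint_pos'])
plan([0.5467,0.0116,0.17],-86.3)
E
```

```text
[0.54496291 0.00806505 0.20001754] 14.8667 [-0.05924299 -0.12646769 -2.11141158] 0.14702080796920675 [-11.66124962  24.22057176  78.82010124   0.13348657  78.5730707
  63.29342249]
slide cm [-0.25 -0.33  3.  ] norm 3.03 rot u [0.29 0.14 2.26]
```

Request:
{"op": "carry_out", "data": {
  "moves": [
    {"gripper": 0,"slide": [-0.2,-0.3,0.7],"rotation": [0.3,0.15,1.0]},
    {"gripper": 0,"slide": [-0.1,0,0.7],"rotation": [0,0,0.8]},
    {"gripper": 0,"slide": [0,0,0.7],"rotation": [0,0,0.5]},
    {"gripper": 0,"slide": [0,0,0.5],"rotation": [0,0,0]},
    {"gripper": 0,"slide": [0,0,0],"rotation": [0,0,0]}
  ]
}}

```text
clock: 15.28
tool_pos: [0.5445, 0.0125, 0.1669]
tool_rot: [[0.046, -0.999, -0.007], [-0.999, -0.046, 0.002], [-0.003, 0.007, -1.0]]
ft_force: [0.3, 1.5, -2.3]
opening: 0.152
```

```bash
python3 - <<'E'
from h import *
s=state();print(s['tool_pos'],s['clock'],s['ft_force'],s['opening'])
plan([0.5467,0.0116,0.12],-86.3)
p=capture('wrist');save(p,'w18.png')
p=capture('scene');save(p,'s18.png')
E
```

```text
[0.54451462 0.01251211 0.16692196] 15.2833 [ 0.27543253  1.49217473 -2.31609606] 0.15171621138407201
slide cm [ 0.11 -0.25  4.69] norm 4.7 rot u [ 0.08  0.03 -0.21]
```

View pics/w18.png

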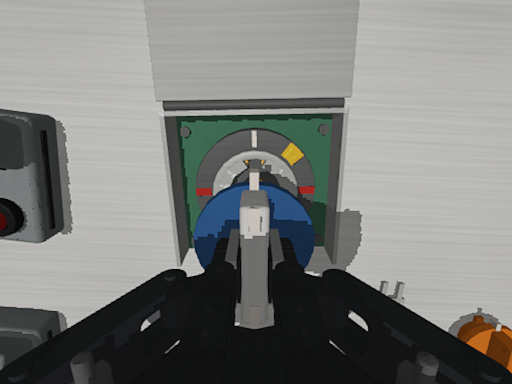

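```bash
cat > al.py <<'E'
from h import *
import sys
from scipy.optimize import least_squares
def run(name):
    p=capture('wrist');s=state();save(p,name)
    T=np.array(s['tool_rot']);P=np.array(s['tool_pos']);R=np.array(p['R']);t=np.array(p['t'])
    def tb(u,v,tz):
        d=T.T@(R.T@np.array([(u-p['cx'])/p['fx'],(v-p['cy'])/p['fy'],1.]));c=T.T@(-R.T@t-P);return c+d*(tz-c[2])/d[2]
    def w2t(X): return T.T@(np.array(X)-P)
    a=p['image'].astype(int);r,g,b=[a[...,i] for i in range(3)]
    w=np.zeros(r.shape,bool);w[90:330,170:345]=1
    blue=((b>1.7*r)&(b>40)&w).astype(np.uint8)
    k,l,st,c=cv2.connectedComponentsWithStats(blue);i=1+st[1:,4].argmax();print('blue',st[i])
    ys,xs=np.where(blue>0);pt=cv2.convexHull(np.c_[xs,ys].astype(np.int32))[:,0]
    # upper edge per column
    E=[]
    for u in range(xs.min()+2,xs.max()-1):
        if abs(u-254)<16: continue
        v=ys[xs==u].min()
        if v<245: E.append(tb(u,v-0.5,0.0194)[:2])
    E=np.array(E)
    f=least_squares(lambda q:np.hypot(E[:,0]-q[0],E[:,1]-q[1])-0.036,[0,0],loss='soft_l1',f_scale=.001)
    print('head centre tool mm (topplane)',(f.x*1000).round(2),'res',np.abs(f.fun).mean()*1000, len(E))
    L=[]
    for n,m in [('yel',(r>1.6*b)&(g>1.35*b)&(r>110)),('red',(r>2*g)&(r>90))]:
        k,l,st,c=cv2.connectedComponentsWithStats((m&w).astype(np.uint8))
        for i in range(1,k):
            if st[i,4]>25:
                X=back(p,*c[i],0.0405);tt=w2t(X);print(n,c[i].round(1),st[i,4],X.round(4),(tt*1000).round(1))
    print('tool',P,s['clock'],s['ft_force'],s['ft_torque'],s['opening'])
if __name__=='__main__': run(sys.argv[1])
E
python3 al.py w19.png
```

```text
blue [ 193  182   56   87 2340]
head centre tool mm (topplane) [ 1.15 -0.65] res 0.405338808587119 87
yel [291.6 154. ] 291 [ 0.5811 -0.0218  0.0405] [ 36.  -34.6 127.9]
red [306.  189.9] 102 [ 0.5471 -0.0387  0.0405] [5.13e+01 1.00e-01 1.28e+02]
red [203.8 191.9] 108 [0.5406 0.0598 0.0405] [-47.4   2.1 128.2]
tool [0.54533207 0.01228875 0.16861567] 15.4333 [-0.02952299  0.8646877  -4.01831342] [-0.03615889  0.02436557 -0.02612206] 0.1472210503505752
```

Pictures agree: the collar is at (0.5439, 0.0105), so the TCP target is (0.5465, 0.0115) with yaw -86.2°. Lowering to just above.

```bash
python3 - <<'E'
from h import *
plan([0.5465,0.0115,0.112],-86.2)
E
```

```text
slide cm [ 0.1  -0.14  5.66] norm 5.66 rot u [ 0.04  0.02 -0.23]
```

Request:
{"op": "carry_out", "data": {
  "moves": [
    {"gripper": 0,"slide": [0.1,-0.2,1.2],"rotation": [0.05,0,-0.25]},
    {"gripper": 0,"slide": [0,0,1.5],"rotation": [0,0,0]},
    {"gripper": 0,"slide": [0,0,1.5],"rotation": [0,0,0]},
    {"gripper": 0,"slide": [0,0,1.0],"rotation": [0,0,0]},
    {"gripper": 0,"slide": [0,0,0],"rotation": [0,0,0]}
  ]
}}

```text
clock: 15.85
tool_pos: [0.5495, 0.0109, 0.1177]
tool_rot: [[0.073, -0.997, 0.008], [-0.997, -0.073, 0.0], [0.0, -0.008, -1.0]]
ft_force: [-0.8, -0.0, -3.5]
opening: 0.143
```

```bash
python3 - <<'E'
from h import *
plan([0.5465,0.0115,0.108],-86.2)
E
python3 al.py w20.png
```

```text
slide cm [-0.09  0.31  0.97] norm 1.02 rot u [-0.09 -0.    0.08]
blue [ 194  181   55   89 2334]Traceback (most recent call last):
  File "al.py", line 31, in <module>
    if __name__=='__main__': run(sys.argv[1])
                             ~~~^^^^^^^^^^^^^
  File "al.py", line 19, in run
    v=ys[xs==u].min()
    return umr_minimum(a, axis, None, out, keepdims, initial, where)
ValueError: zero-size array to reduction operation minimum which has no identity
```

View pics/w20.png

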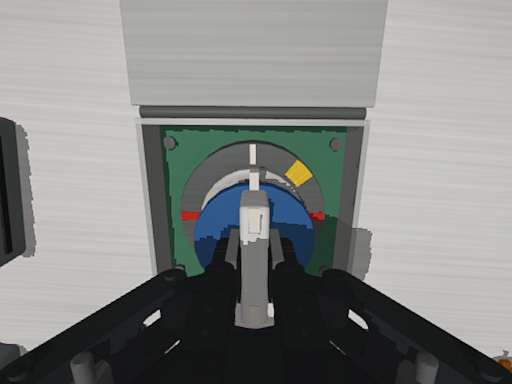

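The pointer (253,170) and the slot's white line (252,155) are in line. Correcting the residual and continuing slowly.

Request:
{"op": "carry_out", "data": {
  "moves": [
    {"gripper": 0,"slide": [-0.1,0.3,0.3],"rotation": [-0.1,0,0.08]},
    {"gripper": 0,"slide": [0,0.1,0.3],"rotation": [0,0,0]},
    {"gripper": 0,"slide": [0,0,0.2],"rotation": [0,0,0]},
    {"gripper": 0,"slide": [0,0,0],"rotation": [0,0,0]}
  ]
}}

```text
clock: 16.23
tool_pos: [0.5467, 0.0114, 0.1127]
tool_rot: [[0.066, -0.998, 0.004], [-0.998, -0.066, -0.001], [0.002, -0.004, -1.0]]
ft_force: [0.2, 0.7, -2.1]
opening: 0.151
```

```bash
sed -i 's/if abs(u-254)<16: continue/if abs(u-254)<16 or not (xs==u).any(): continue/' al.py
python3 - <<'E'
from h import *
plan([0.5465,0.0115,0.103],-86.2)
E
python3 al.py w21.png
```

```text
slide cm [-0.02  0.03  0.97] norm 0.97 rot u [-0.05 -0.02  0.  ]
blue [ 194  181   55   89 2339]
head centre tool mm (topplane) [ 1.17 -0.57] res 0.4466514371590439 88
yel [299.7 170.4] 443 [ 0.5808 -0.0216  0.0405] [ 35.  -31.4  72.7]
red [188.7 214.6] 155 [0.5406 0.0602 0.0405] [-49.3   3.4  72.4]
red [317.5 214.5] 141 [ 0.5471 -0.0393  0.0405] [50.4  3.4 72.5]
tool [0.54685957 0.01134308 0.11297247] 16.2833 [-0.45086372  0.24121404 -1.96904455] [ 0.00991821  0.03039599 -0.0306424 ] 0.14530259212732796
```

Request:
{"op": "carry_out", "data": {
  "moves": [
    {"gripper": 0,"slide": [0,0.1,0.5],"rotation": [-0.05,0,0]},
    {"gripper": 0,"slide": [0,0,0.5],"rotation": [0,0,0]},
    {"gripper": 0,"slide": [0,0,0.3],"rotation": [0,0,0]},
    {"gripper": 0,"slide": [0,0,0],"rotation": [0,0,0]}
  ]
}}

```text
clock: 16.62
tool_pos: [0.5461, 0.0112, 0.0994]
tool_rot: [[0.066, -0.998, 0.002], [-0.998, -0.066, -0.002], [0.002, -0.001, -1.0]]
ft_force: [0.2, -0.8, -2.2]
opening: 0.152
```

```bash
python3 - <<'E'
from h import *
plan([0.5465,0.0115,0.090],-86.2)
print(state()['ft_force'],state()['ft_torque'],state()['tool_pos'])
E
```

```text
slide cm [-0.03 -0.04  0.94] norm 0.94 rot u [-0.02 -0.02  0.  ]
[ 0.15074349 -0.81635542 -2.16837455] [-0.05224818  0.01370475 -0.01799206] [0.54612333 0.01119356 0.09938046]
```

Request:
{"op": "carry_out", "data": {
  "moves": [
    {"gripper": 0,"slide": [0,0,0.3],"rotation": [0,0,0]},
    {"gripper": 0,"slide": [0,0,0.3],"rotation": [0,0,0]}
  ]
}}

```text
clock: 16.78
tool_pos: [0.5462, 0.0112, 0.0931]
tool_rot: [[0.066, -0.998, 0.002], [-0.998, -0.066, -0.002], [0.002, -0.001, -1.0]]
ft_force: [-2.5, 1.6, -2.0]
opening: 0.148
```

Request:
{"op": "carry_out", "data": {
  "moves": [
    {"gripper": 0,"slide": [0,0,0.3],"rotation": [0,0,0]},
    {"gripper": 0,"slide": [0,0,0.2],"rotation": [0,0,0]}
  ]
}}

```text
clock: 16.95
tool_pos: [0.5459, 0.0113, 0.0873]
tool_rot: [[0.067, -0.998, 0.001], [-0.998, -0.067, -0.002], [0.002, -0.001, -1.0]]
ft_force: [-0.4, -0.0, -3.5]
opening: 0.148
```

The lugs are in the slots with hardly any force. Continuing to seat.

Request:
{"op": "carry_out", "data": {
  "moves": [
    {"gripper": 0,"slide": [0,0,0.3],"rotation": [0,0,0]},
    {"gripper": 0,"slide": [0,0,0.3],"rotation": [0,0,0]},
    {"gripper": 0,"slide": [0,0,0.1],"rotation": [0,0,0]}
  ]
}}

```text
clock: 17.2
tool_pos: [0.5459, 0.0113, 0.0792]
tool_rot: [[0.066, -0.998, 0.0], [-0.998, -0.066, -0.002], [0.002, -0.0, -1.0]]
ft_force: [-0.5, 0.1, -3.5]
opening: 0.152
```

Request:
{"op": "carry_out", "data": {
  "moves": [
    {"gripper": 0,"slide": [0,0,0.2],"rotation": [0,0,0]},
    {"gripper": 0,"slide": [0,0,0.1],"rotation": [0,0,0]}
  ]
}}

```text
clock: 17.37
tool_pos: [0.5461, 0.0114, 0.0773]
tool_rot: [[0.067, -0.998, 0.001], [-0.998, -0.067, -0.002], [0.002, -0.001, -1.0]]
ft_force: [-8.0, 2.1, 21.1]
opening: 0.15
```

Fully home: TCP z 0.0773, expected 0.0774, with a firm stop at 21 N. Relaxing the push, then turning clockwise in small steps.

Request:
{"op": "carry_out", "data": {
  "force": 90,
  "moves": [
    {"gripper": 0,"slide": [0.02,0,0],"rotation": [0,0,0.6]},
    {"gripper": 0,"slide": [0.02,0,0],"rotation": [0,0,0.8]},
    {"gripper": 0,"slide": [0.02,0,0],"rotation": [0,0,0.8]}
  ]
}}

```text
clock: 17.62
tool_pos: [0.546, 0.0117, 0.0778]
tool_rot: [[-0.13, -0.992, 0.002], [-0.992, 0.13, -0.001], [0.0, -0.002, -1.0]]
ft_force: [-0.1, -0.8, -3.8]
opening: 0.146
```

```bash
cat > t.py <<'E'
from h import *
s=state();T=s['tool_rot'];print(s['clock'],s['tool_pos'],'yaw',np.degrees(np.arctan2(T[1,0],T[0,0])),s['ft_force'],s['ft_torque'],s['joint_pos'][5])
E
python3 t.py
```

```text
17.6167 [0.54597115 0.01165577 0.07777031] yaw -97.44720525229543 [-0.0579293  -0.77906955 -3.83947579] [-0.18579998  0.14622073  0.15911217] 86.26020804450715
```

Request:
{"op": "carry_out", "data": {
  "moves": [
    {"gripper": 0,"slide": [0.02,0,0.05],"rotation": [0,0,0.8]},
    {"gripper": 0,"slide": [0.02,0,0.05],"rotation": [0,0,0.8]},
    {"gripper": 0,"slide": [0.02,0,0],"rotation": [0,0,0.8]}
  ]
}}

```text
clock: 17.87
tool_pos: [0.5459, 0.011, 0.0776]
tool_rot: [[-0.341, -0.94, 0.003], [-0.94, 0.341, -0.002], [0.001, -0.003, -1.0]]
ft_force: [-1.0, -1.0, -3.0]
opening: 0.144
```

```bash
python3 t.py; python3 al.py w22.png
```

```text
17.8667 [0.54587234 0.01098331 0.07758622] yaw -109.94204662991108 [-1.02422867 -0.96978769 -2.99220407] [-0.06312818  0.23694711  0.15330022] 98.74388136015479
blue [ 194  182   55   88 2324]
head centre tool mm (topplane) [ 0.86 -1.09] res 0.4171391392670219 85
yel [284.5 163.9] 679 [ 0.5805 -0.0221  0.0405] [ 19.  -43.8  37.2]
red [326.  205.3] 250 [ 0.5464 -0.0385  0.0405] [ 46.2 -17.5  37.2]
red [186.1 259.8] 201 [0.5411 0.0602 0.0405] [-44.6  21.6  37. ]
tool [0.54587358 0.01094952 0.07756377] 17.9167 [-1.62133643  0.43402314 -0.7318383 ] [-0.08128363  0.28660782  0.03503877] 0.1426314910981036
```

View pics/w22.png

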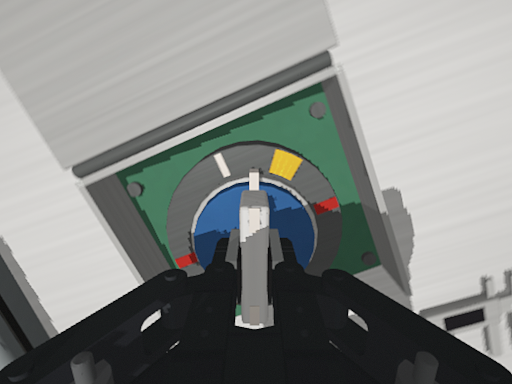

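The pointer (254,178) is about halfway between the white line (222,165) and the yellow band (285,164). Continuing.

Request:
{"op": "carry_out", "data": {
  "moves": [
    {"gripper": 0,"slide": [0.02,0,0.05],"rotation": [0,0,0.8]},
    {"gripper": 0,"slide": [0.02,0,0.05],"rotation": [0,0,0.8]},
    {"gripper": 0,"slide": [0.02,0,0.05],"rotation": [0,0,0.8]}
  ]
}}

```text
clock: 18.17
tool_pos: [0.5455, 0.0105, 0.0774]
tool_rot: [[-0.533, -0.846, 0.003], [-0.846, 0.533, -0.003], [0.001, -0.004, -1.0]]
ft_force: [-2.4, -0.5, 3.9]
opening: 0.147
```

```bash
python3 t.py
```

```text
18.1667 [0.54552393 0.01051613 0.07744669] yaw -122.1884882313124 [-2.38559329 -0.52103347  3.90898731] [-0.00849888  0.65598944  0.31210512] 110.9718625558327
```

Request:
{"op": "carry_out", "data": {
  "moves": [
    {"gripper": 0,"slide": [0.02,0,0.03],"rotation": [0,0,0.8]},
    {"gripper": 0,"slide": [0.02,0,0.03],"rotation": [0,0,0.7]},
    {"gripper": 0,"slide": [0,0,0.02],"rotation": [0,0,0.4]}
  ]
}}

```text
clock: 18.42
tool_pos: [0.5452, 0.01, 0.0775]
tool_rot: [[-0.667, -0.745, 0.003], [-0.745, 0.667, -0.004], [0.001, -0.005, -1.0]]
ft_force: [-1.2, -0.2, 0.2]
opening: 0.146
```

```bash
python3 t.py; python3 al.py w23.png
```

```text
18.4167 [0.5451643  0.01001796 0.07752297] yaw -131.84289846094632 [-1.16396711 -0.23723399  0.23900379] [-0.00894356  0.4629162   0.2687186 ] 120.63158012880477
blue [ 194  182   55   88 2317]
head centre tool mm (topplane) [ 0.39 -1.34] res 0.4231554960976453 85
yel [253.6 157.5] 662 [ 0.5808 -0.0221  0.0405] [  0.1 -47.9  37.2]
red [310.6 180.9] 269 [ 0.5468 -0.0385  0.0405] [ 35.  -33.4  37.2]
tool [0.54515394 0.01003587 0.0775128 ] 18.4667 [-0.87680326 -0.11457171  1.2020736 ] [0.06318098 0.41021691 0.11704983] 0.14953404222373015
```

View pics/w23.png

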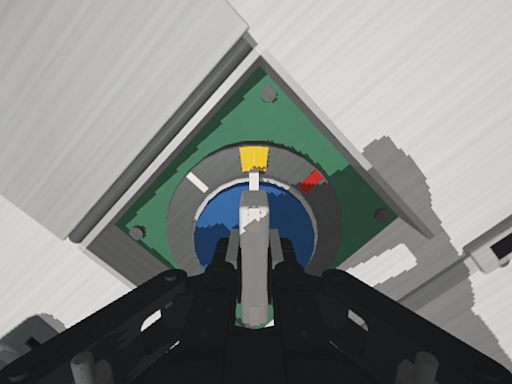

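The pointer (254,180) is centred under the yellow band (254,157). One small nudge for the ring's play and the seat, then hold and watch.

Request:
{"op": "carry_out", "data": {
  "moves": [
    {"gripper": 0,"slide": [0,0,0.03],"rotation": [0,0,0.2]},
    {"gripper": 0,"slide": [0,0,0.03],"rotation": [0,0,0.05]}
  ]
}}

```text
clock: 18.63
tool_pos: [0.5452, 0.0099, 0.0775]
tool_rot: [[-0.682, -0.731, 0.003], [-0.731, 0.682, -0.004], [0.001, -0.005, -1.0]]
ft_force: [-2.6, 0.6, 4.8]
opening: 0.144
```

```bash
python3 t.py; python3 - <<'E'
from h import *
for i in range(12): p=capture('wrist')
save(p,'w24.png'); p=capture('top'); save(p,'top24.png')
p=capture('scene'); save(p,'s24.png')
E
python3 t.py
```

```text
18.6333 [0.54516188 0.00992481 0.07749485] yaw -132.99501790881928 [-2.62607818  0.6385821   4.75519217] [0.07264778 0.6202013  0.29608578] 121.79750101254686
19.3333 [0.54519341 0.00993139 0.07748226] yaw -132.9894750083342 [-2.49333838 -0.64633166  4.77021851] [0.04172111 0.72160773 0.26528908] 121.79111253446835
```

View pics/w24.png

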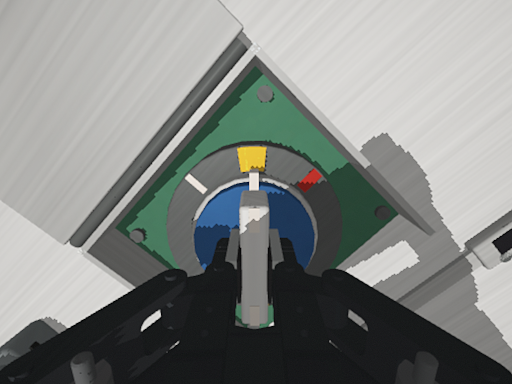

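View pics/s24.png

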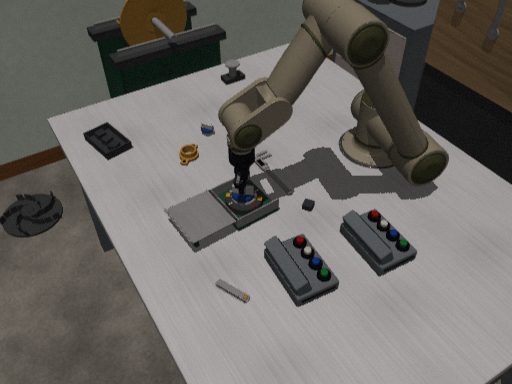

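Over 0.7 s the yaw held at -133.0°, the pointer stayed in the yellow band and the other things that show are where they were.

```bash
python3 -c "
from h import *
print(sign_off())"; python3 t.py
```

```text
the job is handed in; nothing more can be done
None
the job is handed in; nothing more can be done
```

I pressed green, blue and white once each on the far readout, then seated the large blue cap and turned it to the yellow bands. I handed the job in at about 19.4 s, still gripping it there.

**Keys:** each one bottomed out (19, 22 and 38 N). Green and blue were seen back up afterwards; I took no close view of white. The red key was never touched.

**Cap seating:** the lugs dropped through the slots with almost no force. The cap came to a firm stop at tool height 0.0773 m, against 0.0774 m expected. While turning and holding, the height read 0.0774 to 0.0778 m, so up to 0.5 mm above that stop and about 0.2 mm at the end.

**Turn:** the cap stands about 46.7° clockwise of the slot, so the ring should be at about 43° if the stated play holds. It was well short of the lock balls and I saw no click. The visible pointer is inside the yellow band and held steady over 0.7 s.

**Not checked directly:** key and ring travel are inferred from tool pose, force and pictures. In the last view the arm hides the orange cap. The other things that show there appear unmoved.

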